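# Seal the dye-tablet canister with its swing-over wire bail

## Robot

A 6-joint arm with a two-finger parallel gripper is mounted at the origin on a cart in front of the work surface, level with it; the furniture and walls round the work are solid. World frame = base frame: x ahead of the robot, y to its left, z up, the work surface at z = 0. Lengths are in m, angles in rad, forces in N, time in s.
With the tool pointing down it reaches from about 0.35 to 0.775 m from the base axis. Payload 7.3 kg.
Tool frame: the origin (TCP) lies midway between the tips of the shut fingers; the grasp point (between the pads) lies 19 mm behind it (robot.grasp_offset is the z of the grasp point in the tool frame, in m); z points along the fingers, y is the direction in which the jaws open and shut (so a half turn about z gives the same grasp; the last joint's range is limited). The gripper opens to 92 mm and grips with 3 to 60 N. Pads are 19 mm wide; open, the fingers measure 130 mm over their backs; the gripper's body (75 mm by 190 mm) begins 47 mm behind the grasp point.
Start: joints at [-1.374, 0.342, 1.524, -0, 1.275, -0.146], TCP at [0.176, -0.494, 0.227] pointing down, gripper open.
Joint ranges: [-2.53, 2.53], [-0.77, 2.02], [0.04, 2.7], [-1, 4.14], [0.28, 2.66], [-3.11, 3.11]. Speed limits (rad/s): [2.57, 2.57, 3.14, 3.14, 3.14, 3.14].

## Interface

Orientations are given as [roll, pitch, yaw] about the fixed x, y, z axes, in that order (R = Rz(yaw) Ry(pitch) Rx(roll)).
In Python, from cell import observe, imaging, workorder, robot gives the robot as it stands. The module is installed in compiled form; this text tells all that it offers.
- The arm moves only by the tool send_rows, never from a script. Its argument "series" is a list of rows, each a list of 7 numbers: the shift along the tool's x, y, z in m, then the turn, a rotation vector about the tool's x, y, z in rad, then the closure, from 0 (fully open) to 1 (shut). A call has 1 to 5 rows; each row shifts and turns the commanded pose from where the row before left it, along the tool's axes as they then stand; what a row does not reach is not made up. A row lasts 1/12 s, in which the tool goes at most 41.7 mm and 7.16 degrees, less where a joint would pass 70% of its speed; a pose out of reach is approached as far as the arm can. A call is refused whole if a number of a shift passes 0.0417 or a number of a turn 0.125, either way. A call with a gripper value outside its range is refused whole. The fingers move at their own pace and stop on an object; "newtons" is the grip in N (left out, the last holds). Time passes only in rows, so rows that do not move let the fingers close. It gives the time, the measured TCP pose, the force and the opening at its end, in the units of the state.
- observe(): the state, without advancing time (a new reading comes with each control period).
- imaging.read_camera(name): name is "scene" or "side" or "wrist"; returns a dict with "color" (480x640x3 uint8, red, green, blue), "range_z" (480x640 float32, m along the optical axis (not along the pixel's ray), 0 where there is no reading), "vfov" (degrees; the focal length in pixels is half the picture's height over the tangent of half this angle, whatever the lens; pixels are square), "cx", "cy" (the principal point, pixels), "T" (4x4, takes a point from camera to world coordinates). Camera axes: x right, y down, z forward; pixel columns grow to the right and rows downward; lengths in m; the calibration is good to about 2 mm. A picture is of the moment at which its call begins.
- workorder.hand_in(): hands the job in, once; it reports no verdict.
The state is a dict: "time": time; "qpos": joint angles; "qvel": joint speeds; "joint_efforts": joint torques, N m; "tool_pos": TCP position; "tool_rot": TCP orientation; "contact_force": force on the tool from outside, world axes, zero at the start; "torque": the same for the moment, N m; "opening": finger opening in m.
Only numpy, scipy, OpenCV 4.12 (cv2) and the standard library are available. Lean on these libraries where they do the work, as an engineer would, in place of code of your own. Each camera call takes 0.05 s, during which the arm holds its last target.

## Task

Close up the dye-tablet canister so that it stays airtight: take the scoop cup out of it and stand it upright on the worktop beside, then set the teal lid from the drain stand squarely on the canister's gasket, with the groove on its boss in line with the wire bail, and swing the bail by its red tab up and over the near ridge of the lid until the wire snaps into the groove. Let go of everything at the end and leave the bottles, the tape and the funnel where they stand.

Things in the scene. Friction and masses are not known exactly. Their poses are not given: they have to be found in the camera images.
- canister: aluminium swing-top canister, 90 mm outside diameter, bolted to the worktop by a dark foot flange of 120 mm diameter (it cannot move); it holds red dye tablets up to 82 mm above the worktop. Origin: centre of its underside, on the worktop; z up; x points to its back; y is parallel to the pivot line of its wire bail
- canister_mouth (a point): centre of the canister's mouth at the top of its orange ring gasket, 133 mm above the worktop. Gasket 77 mm inside, 88 mm outside diameter; it springs straight down by up to 5 mm under load (5.5 N per mm). The metal rim is 130 mm up, its opening 80 mm wide
- bail (a joint): bail angle q: 0 upright over the mouth (clamped, with the lid on); positive: down to the canister's -x side; starts at 1.5 to 1.9. Stops at -0.5 and 2.0; friction (0.05 N m) holds it at any angle. With the lid on, the crown meets the lid's ramp at about 0.3, is hardest to push near 0.2 (about 10 N at the tab) and drops into the groove near 0; further, it climbs the second ridge
- bail_hinge (a point): middle of the bail's pivot line, on the canister's axis, 79.5 mm above the worktop. The bail is a rigid U of 6 mm polished steel wire, 108 mm wide over its legs; its straight crown runs parallel to the canister's y axis, wire centre 75 mm from the pivot line. At angle q a bail point at radius r lies in the canister's frame at x = -r sin q, z = 79.5 mm + r cos q
- bail_tab (a point): point to grip on the red tab that stands out from the middle of the bail's crown: 99 mm from the pivot line, 12 mm from the tab's outer end. The tab reaches from 79 to 111 mm from the pivot line, is 14 mm wide along the pivot line (flat sides) and 8 mm thick. z axis: outwards along the tab; y axis: along the pivot line
- bail_crown (a point): centre of the wire in the middle of the bail's crown, 75 mm from the pivot line
- lid: teal plastic lid, 83 mm diameter, 30 mm high, about 140 g. Origin: centre of the flat underside of its plug; z out through its top. Plug 73 mm diameter, 8 mm deep, chamfered; plate from z = 8 to 14 mm, rim bevelled, whose underside sits on the gasket. It starts on the stand's slope, tilted 25 degrees, x axis up the slope, y axis level. On the canister, its origin is 125 mm above the worktop
- lid_groove (a point): middle of the groove floor on the lid's boss, 28 mm above the lid's origin; axes as the lid's. The boss stands on the plate (z = 14 mm of the lid), is 24 mm wide along y with flat sides to grip, and has two rounded ridges 30 mm high at x = +-9 mm running along y; the bail's crown goes in the groove between them. Outside, 30 degree ramps fall to x = +-25 mm. A half turn about z makes no difference
- stand: steel lid drain stand, fixed: a plate 104 x 112 mm sloping at 25 degrees, its top facing up and to the stand's -x side (towards the robot), on a low wire frame; two rubber pegs, 17 mm high, cradle the lid's lower rim. Origin: on the worktop under the plate's centre, which is 36 mm up; z up
- cup: whitish translucent scoop cup, 66 mm diameter at the rim, 52 mm at the foot, 89 mm tall, open at the top, about 60 g. Origin: centre of its underside; z up. At the start it stands on the tablets in the canister, its rim 171 mm above the worktop
- tint_green: small tinted bottle with a green cap, 40 mm diameter, 166 mm tall, standing close behind the canister; origin at the centre of its underside. Bystander: leave it where it stands
- tint_blue: small pinkish bottle with a blue cap, 44 mm diameter, 186 mm tall, standing close behind the canister; origin at the centre of its underside. Bystander
- mist_a: white mist-spray bottle, 54 mm diameter, 201 mm tall, behind the stand; origin at the centre of its underside. Bystander
- mist_b: another such white mist-spray bottle, 54 mm diameter, 201 mm tall, behind the stand; origin at the centre of its underside. Bystander
- mist_c: another such white mist-spray bottle, 54 mm diameter, 201 mm tall, near the middle between canister and stand; origin at the centre of its underside. Bystander
- tape: roll of brown packing tape lying flat, 92 mm diameter, 48 mm tall, at the front between canister and stand; origin at the centre of its underside. Bystander
- funnel: blue funnel standing spout up, 120 mm diameter, 114 mm tall, at the left front; origin at the centre of its underside. Bystander
Mind the look-alikes: they are no part of the job. There is more than one size of the lid; the job needs the largest. Leave any yellow look-alike of the cup alone.

How it is judged:
On the way, in this order (a step that is already met when the one before it is completed fails the run):
1. the scoop cup is out of the canister and stands upright on the worktop, let go (height (world z) of cup below 0.006 m and angle between cup's own z axis and vertical below 0.1 rad and horizontal distance between cup and canister above 0.08 m and linear speed of cup below 0.03 m/s and contact force between the fingers and cup below 0.1 N), for 0.2 s.
2. the lid lies level and centred on the gasket, its groove in line with the bail, let go (x of lid in the frame of canister between -0.006 and 0.006 m and y of lid in the frame of canister between -0.006 and 0.006 m and z of lid in the frame of canister below 0.1265 m and angle between lid's own z axis and vertical below 0.06 rad and angle between the y axis of lid and the y axis of canister, either way round below 0.2 rad and linear speed of lid below 0.03 m/s and contact force between the fingers and lid below 0.1 N), for 0.2 s.
At the end, for the whole second after the job is handed in: The bail wire rests in the lid groove (within 6 mm of its middle); the lid is on the gasket, centred within 6 mm each way, level within 0.06 rad, groove along the bail within 0.2 rad; the cup stands upright (0.1 rad) on the worktop, 80 mm or more from the canister axis; all at rest (height (world z) of cup below 0.006 m and angle between cup's own z axis and vertical below 0.1 rad and horizontal distance between cup and canister above 0.08 m and linear speed of each of cup, lid below 0.03 m/s and x of lid in the frame of canister between -0.006 and 0.006 m and y of lid in the frame of canister between -0.006 and 0.006 m and z of lid in the frame of canister below 0.1265 m and angle between lid's own z axis and vertical below 0.06 rad and angle between the y axis of lid and the y axis of canister, either way round below 0.2 rad and x of bail_crown in the frame of lid between -0.006 and 0.006 m and z of bail_crown in the frame of lid between 0.028 and 0.0327 m and velocity of joint bail between -0.1 and 0.1 rad/s); the robot touches nothing.
It fails at once if a tinted bottle is shifted by more than 30 mm or tipped over (distance of any of tint_green, tint_blue from where it was at the start of the episode above 0.03 m or angle between any of tint_green, tint_blue's own z axis and vertical above 0.35 rad).
It fails at once if a mist bottle is shifted by more than 30 mm or tipped over (distance of any of mist_a, mist_b, mist_c from where it was at the start of the episode above 0.03 m or angle between any of mist_a, mist_b, mist_c's own z axis and vertical above 0.35 rad).
It fails at once if the tape or the funnel is shifted by more than 30 mm or tipped over (distance of any of tape, funnel from where it was at the start of the episode above 0.03 m or angle between any of tape, funnel's own z axis and vertical above 0.35 rad).
It also fails if it takes over 70 s, if anything falls off the work surface, if the arm or the gripper's body presses on something with over 40 N, if the wrist force passes 120 N, or if a joint passes its speed limit or range.

## Working session

There is one attempt and no reset: what is moved stays moved. The work goes in short steps, Python scripts to look and compute and a tool call to move; the robot and the scene stay as the last step left them, time stands still between calls to the robot, and variables do not carry over. Pictures are saved under pics/ and viewed, and the job is handed in when it is done.

Besides the shell and the picture viewer there is one more tool, called as name(argument=value, ...), one argument or row to a line, values as JSON. send_rows: Moves the arm, as the interface text tells. Its arguments: {"type":"object","properties":{"series":{"type":"array","items":{"type":"array","items":{"type":"number"}}},"newtons":{"type":"number"}},"required":["series"]}

```bash
mkdir -p pics; ls; cat > h.py <<'E'
import numpy as np, cv2
from cell import observe, imaging, workorder, robot
def cam(n,save=None):
    d=imaging.read_camera(n)
    if save: cv2.imwrite('pics/'+save+'.png',d['color'][:,:,::-1]); np.savez('pics/'+save+'.npz',**{k:np.asarray(v) for k,v in d.items()})
    return d
def pts(d):
    z=d['range_z']; h,w=z.shape
    f=h/2/np.tan(np.radians(d['vfov'])/2)
    u,v=np.meshgrid(np.arange(w),np.arange(h))
    P=np.stack([(u-d['cx'])/f*z,(v-d['cy'])/f*z,z],-1)
    T=d['T']
    return P@T[:3,:3].T+T[:3,3]
def load(s): return dict(np.load('pics/'+s+'.npz'))
E
python3 - <<'E'
from h import *
print(observe()); print(robot.grasp_offset)
for n in ['scene','side','wrist']:
    d=cam(n,n+'0'); print(n,d['vfov'],d['cx'],d['cy'],d['T'].round(3).tolist())
E
```

```text
pics
{'time': 0.0, 'qpos': array([-1.37399754e+00,  3.42716871e-01,  1.52499915e+00,  1.49388650e-05,
        1.27541392e+00, -1.45992473e-01]), 'qvel': array([-3.01308676e-04,  9.45567421e-04, -1.08655090e-03,  5.05437212e-04,
        6.54168983e-05, -2.92926449e-04]), 'joint_efforts': array([-4.74817516e-04, -4.31244600e+01, -2.44220763e+01,  7.14959647e-02,
        5.58614067e-02, -1.14956806e-04]), 'tool_pos': array([ 0.17641086, -0.4940454 ,  0.22605425]), 'tool_rot': array([-3.14007381e+00, -2.37767838e-04,  3.42786721e-01]), 'contact_force': array([ 0.33323798, -0.16340326, -0.57239075]), 'torque': array([-0.02949168,  0.0112541 , -0.00011515]), 'opening': 0.09174361049327318}
-0.0188
scene 54.64486241205941 322.1513863474596 243.32207580734783 [[0.467, -0.406, 0.786, -0.43], [-0.884, -0.189, 0.428, -0.491], [-0.025, -0.894, -0.447, 0.679], [0.0, 0.0, 0.0, 1.0]]
side 46.522575289412615 314.54138183737956 246.56718818634488 [[0.09, -0.416, 0.905, -0.847], [-0.996, -0.06, 0.072, -0.087], [0.025, -0.907, -0.419, 0.764], [0.0, 0.0, 0.0, 1.0]]
wrist 71.7844950093897 321.20358048792195 243.92098119769395 [[0.336, -0.902, -0.271, 0.25], [-0.942, -0.323, -0.095, -0.467], [-0.002, 0.287, -0.958, 0.385], [0.0, 0.0, 0.0, 1.0]]
```

View pics/scene0.png

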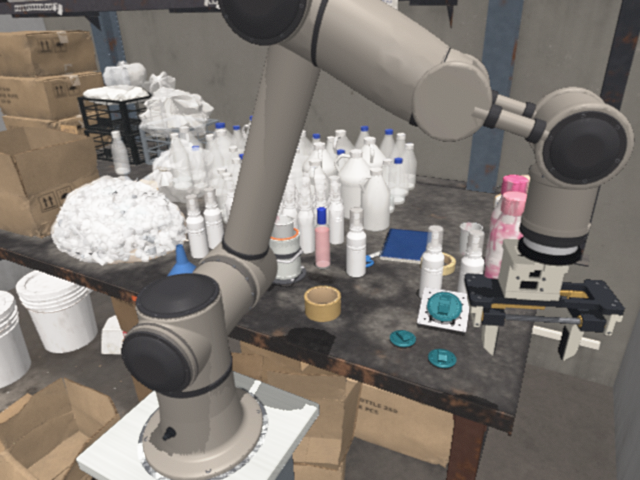

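View pics/side0.png

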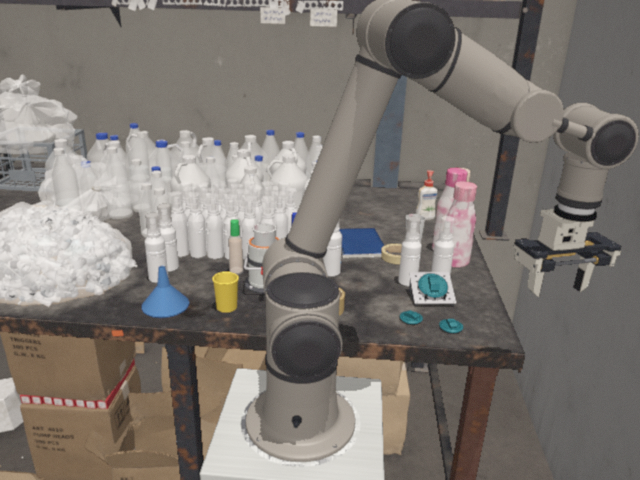

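View pics/wrist0.png

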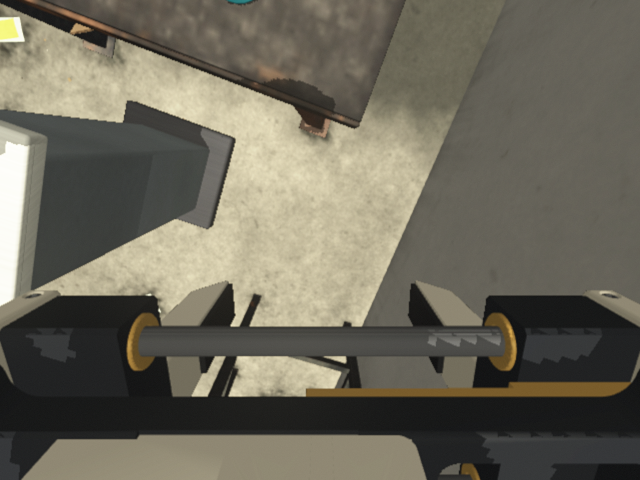

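Lids: the large one is on the stand, at scene (443,305) and side (433,286). Two smaller teal lids lie in front of it, at scene (403,339) and (442,357). Cups: a whitish one stands in the canister at scene (287,235) and side (263,240). A yellow look-alike is at side (227,290). I choose the stand lid and the whitish cup, and will check both in close crops.

```bash
python3 - <<'E'
from h import *
a=cv2.imread('pics/scene0.png'); b=cv2.imread('pics/side0.png')
r=lambda im,x,y,w,h: cv2.resize(im[y:y+h,x:x+w],(400,300),interpolation=cv2.INTER_CUBIC)
o=np.vstack([np.hstack([r(a,250,200,120,90),r(b,200,210,120,90)]),np.hstack([r(a,380,280,120,90),r(b,380,250,120,90)])])
cv2.imwrite('pics/crop0.png',o)
for n,L in (('scene0',[(287,222),(287,235),(287,262),(322,210),(356,215),(323,290),(443,305),(432,230),(472,235)]),('side0',[(263,232),(263,243),(235,222),(433,286),(227,278),(163,270)])):
    d=load(n);P=pts(d)
    for u,v in L: print(n,u,v,P[v,u].round(3))
E
```

```text
scene0 287 222 [0.58  0.17  0.149]
scene0 287 235 [0.531 0.14  0.135]
scene0 287 262 [0.477 0.11  0.085]
scene0 322 210 [0.624 0.08  0.184]
scene0 356 215 [ 0.616 -0.027  0.191]
scene0 323 290 [ 0.46  -0.006  0.039]
scene0 443 305 [ 0.496 -0.304  0.059]
scene0 432 230 [ 0.589 -0.24   0.2  ]
scene0 472 235 [ 0.609 -0.331  0.196]
side0 263 232 [0.51  0.16  0.168]
side0 263 243 [0.514 0.161 0.134]
side0 235 222 [0.591 0.254 0.159]
side0 433 286 [ 0.491 -0.302  0.048]
side0 227 278 [0.424 0.242 0.068]
side0 163 270 [0.384 0.397 0.101]
```

View pics/crop0.png

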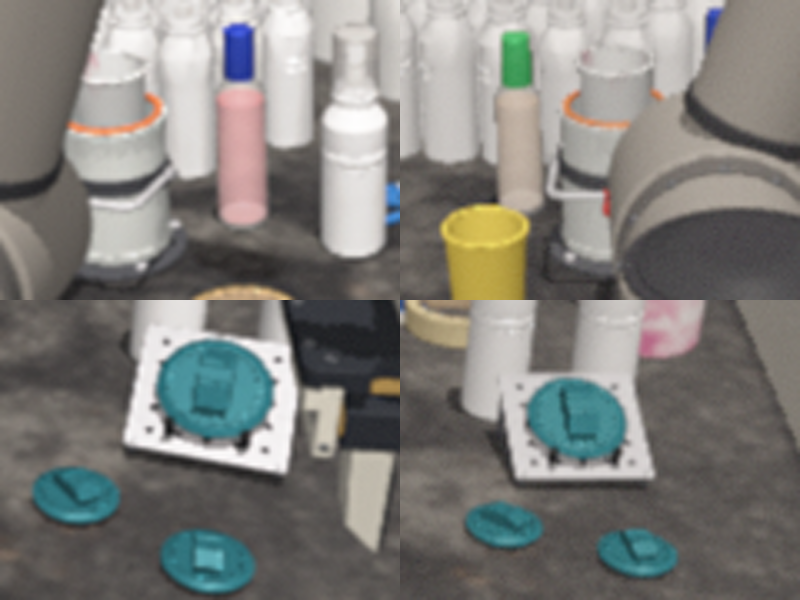

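The crops confirm the choice: the large lid lies on the white stand plate, and the whitish cup stands inside the orange-gasket canister. Next I'll bring the wrist camera over the lid.

```bash
cat >> h.py <<'E'
from scipy.spatial.transform import Rotation as Ro
def rot(rpy): return Ro.from_euler('xyz',rpy)
def plan(pos,rpy,n,g,start=None,Rt=None):
    if start is None:
        s=observe(); p,R=s['tool_pos'],rot(s['tool_rot'])
    else: p,R=np.array(start[0]),start[1]
    Rt=Rt if Rt is not None else rot(rpy)
    dp=np.array(pos)-p; rv=(R.inv()*Rt).as_rotvec()
    print('from',p.round(4),'dp',dp.round(4),'rotvec',rv.round(4))
    for i in range(n):
        s=R.inv().apply(dp/n); r=rv/n
        s=s.round(4); r=r.round(4)
        print('['+','.join('%g'%x for x in [*s,*r,g])+'],' + ('  !!' if abs(s).max()>.0417 or np.linalg.norm(s)>.0417 or np.linalg.norm(r)>.1249 else ''))
        R=R*Ro.from_rotvec(r)
        if i%5==4: print()
E
python3 -c "
from h import *
plan((0.40,-0.30,0.33),(np.pi,0,0),10,0)"
```

```text
from [ 0.1764 -0.4942  0.2262] dp [0.2236 0.1942 0.1038] rotvec [-1.200e-03  1.000e-04  3.428e-01]
[0.0276,-0.0108,-0.0104,-0.0001,0,0.0343,0],
[0.0272,-0.0117,-0.0104,-0.0001,0,0.0343,0],
[0.0268,-0.0126,-0.0104,-0.0001,0,0.0343,0],
[0.0263,-0.0136,-0.0104,-0.0001,0,0.0343,0],
[0.0259,-0.0144,-0.0104,-0.0001,0,0.0343,0],

[0.0253,-0.0153,-0.0104,-0.0001,0,0.0343,0],
[0.0248,-0.0162,-0.0104,-0.0001,0,0.0343,0],
[0.0242,-0.017,-0.0104,-0.0001,0,0.0343,0],
[0.0236,-0.0178,-0.0104,-0.0001,0,0.0343,0],
[0.023,-0.0186,-0.0104,-0.0001,0,0.0343,0],
```

send_rows(
  series=[
    [0.028,-0.011,-0.0104,0,0,0.0343,0],
    [0.027,-0.012,-0.0104,0,0,0.0343,0],
    [0.027,-0.013,-0.0104,0,0,0.0343,0],
    [0.026,-0.0135,-0.0104,0,0,0.0343,0],
    [0.026,-0.0145,-0.0104,0,0,0.0343,0],
  ],
)

```text
time: 0.57
tool_pos: [0.2889, -0.3953, 0.279]
tool_rot: [-3.141, 0.0, 0.169]
contact_force: [0.7, 0.2, -0.2]
opening: 0.0919
```

send_rows(
  series=[
    [0.025,-0.015,-0.0104,0,0,0.0343,0],
    [0.025,-0.016,-0.0104,0,0,0.0343,0],
    [0.024,-0.017,-0.0104,0,0,0.0343,0],
    [0.0235,-0.018,-0.0104,0,0,0.0343,0],
    [0.023,-0.0185,-0.0104,0,0,0.0343,0],
  ],
)

```text
time: 0.98
tool_pos: [0.4004, -0.2986, 0.3311]
tool_rot: [-3.141, 0.0, -0.002]
contact_force: [1.4, -0.3, -0.6]
opening: 0.0918
```

```bash
python3 - <<'E'
from h import *
cam('wrist','w1'); s=observe(); print(s['time'],s['tool_pos'],s['tool_rot'])
E
```

```text
1.0333 [ 0.40411356 -0.29597255  0.33318611] [-3.14154911e+00 -4.79338873e-03 -9.72171383e-04]
```

View pics/w1.png

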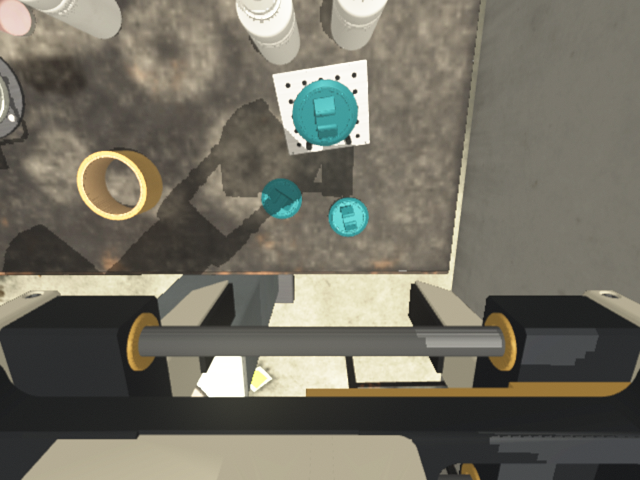

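The wrist view shows the big lid at (325,112) on the plate, with the boss near (324,115). The small lids are at (282,198) and (348,216), and the tape is at (119,185). Measuring the lid now.

```bash
cat > lid.py <<'E'
from h import *
import sys
def run(n,lo=None):
    d=load(n);P=pts(d);c=d['color'];hsv=cv2.cvtColor(c,cv2.COLOR_RGB2HSV)
    m=((hsv[...,0]>80)&(hsv[...,0]<100)&(hsv[...,1]>90)&(d['range_z']>0)).astype(np.uint8)
    k,l,st,ce=cv2.connectedComponentsWithStats(m)
    i=1+np.argmax(st[1:,4]); print(st[i],ce[i])
    Q=P[l==i]
    # plane: ransac
    rng=np.random.default_rng(0);best=(0,)
    for _ in range(500):
        a,b,e=Q[rng.choice(len(Q),3,False)];nn=np.cross(b-a,e-a);L=np.linalg.norm(nn)
        if L<1e-5: continue
        nn/=L; nn*=np.sign(nn[2]); h=(Q-a)@nn; kk=(abs(h)<.0012).sum()
        if kk>best[0]: best=(kk,nn,a)
    nn,a=best[1:]; In=Q[abs((Q-a)@nn)<.0015]
    cc=In.mean(0); U,S,V=np.linalg.svd(In-cc); nn=V[2]*np.sign(V[2][2])
    h=(Q-cc)@nn
    print('plane n',nn.round(4),'tilt deg',np.degrees(np.arccos(nn[2])).round(2),'yaw of downslope',np.degrees(np.arctan2(nn[1],nn[0])).round(2),'c',cc.round(4))
    # circle fit of outline in plane
    ex=np.cross([0,0,1.],nn); 
    if np.linalg.norm(ex)<.1: ex=np.cross(nn,[1.,0,0]); 
    ex/=np.linalg.norm(ex); ey=np.cross(nn,ex)
    pl=np.stack([(In-cc)@ex,(In-cc)@ey],-1).astype(np.float32)*1000
    hull=cv2.convexHull(pl)
    (x,y),r=cv2.minEnclosingCircle(hull); print('circle',x,y,r)
    o=cc+(x*ex+y*ey)/1000; print('plate centre top',o.round(4), 'n pts',len(In))
    B=Q[(h>.010)&(h<.022)]; 
    bl=np.stack([(B-cc)@ex,(B-cc)@ey],-1).astype(np.float32)*1000
    rr=cv2.minAreaRect(bl); print('boss top',len(B),rr); bc=cc+(rr[0][0]*ex+rr[0][1]*ey)/1000; print('boss centre on plate',bc.round(4), 'h max',h.max())
    box=cv2.boxPoints(rr)
    for i in range(2):
        e=box[i+1]-box[i]; w=e[0]*ex+e[1]*ey; print('edge',np.linalg.norm(e).round(1),'mm dir',(w/np.linalg.norm(w)).round(3))
    return o,nn
if __name__=='__main__': run(sys.argv[1])
E
python3 lid.py w1
python3 - <<'E'
from h import *
d=load('w1');P=pts(d)
for u,v in [(119,158),(262,5),(300,65),(10,110),(282,120),(365,120)]: print(u,v,P[v,u].round(3))
c=cv2.cvtColor(d['color'],cv2.COLOR_RGB2BGR)[40:180,230:420]; cv2.imwrite('pics/w1c.png',cv2.resize(c,None,fx=4,fy=4,interpolation=cv2.INTER_CUBIC))
E
```

```text
[ 293   79   65   67 3333] [324.57545755 112.30213021]
plane n [-0.4256 -0.0605  0.9029] tilt deg 25.46 yaw of downslope -171.91 c [ 0.5163 -0.3023  0.0509]
circle -0.08460421860218048 -3.0980429649353027 40.68470764160156
plate centre top [ 0.5135 -0.3026  0.0496] n pts 1918
boss top 673 ((-0.08388423919677734, -2.7182846069335938), (44.681007385253906, 23.9088077545166), 89.86936950683594)
boss centre on plate [ 0.5138 -0.3025  0.0497] h max 0.01797319136341502
edge 23.9 mm dir [ 0.139 -0.99  -0.001]
edge 44.7 mm dir [0.894 0.125 0.43 ]
119 158 [ 0.462 -0.037  0.049]
262 5 [ 0.588 -0.249  0.173]
300 65 [ 0.579 -0.27   0.001]
10 110 [0.524 0.124 0.008]
282 120 [ 0.508 -0.247  0.034]
365 120 [ 0.509 -0.355  0.026]
```

View pics/w1c.png

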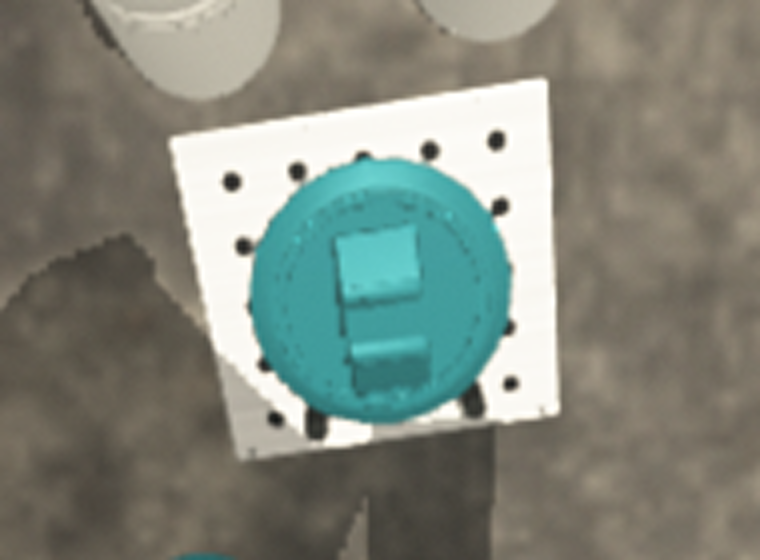

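The lid's top-plate centre is (0.5136, -0.3026, 0.0497), with a tilt of about 25° and its x axis at a yaw of about 8°. Next is the canister.

send_rows(
  series=[
    [0,-0.04,0,0,0,0,0],
    [0,-0.04,0,0,0,0,0],
    [0,-0.04,0,0,0,0,0],
    [0,-0.04,0,0,0,0,0],
    [0,-0.04,0,0,0,0,0],
  ],
)

```text
time: 1.45
tool_pos: [0.399, -0.0983, 0.3305]
tool_rot: [-3.142, 0.0, -0.001]
contact_force: [1.1, -0.2, 0.2]
opening: 0.0916
```

send_rows(
  series=[
    [0,-0.04,0,0,0,0,0],
    [0,-0.04,0,0,0,0,0],
    [0,-0.04,0,0,0,0,0],
    [0,-0.04,0,0,0,0,0],
    [0,-0.04,0,0,0,0,0],
  ],
)

```text
time: 1.87
tool_pos: [0.3991, 0.1018, 0.3307]
tool_rot: [3.141, -0.0, -0.0]
contact_force: [1.4, -0.5, -0.0]
opening: 0.0918
```

send_rows(
  series=[
    [0,0,0,0,0,0,0],
    [0,0,0,0,0,0,0],
  ],
)

```text
time: 2.03
tool_pos: [0.3992, 0.1019, 0.3304]
tool_rot: [3.141, 0.001, 0.005]
contact_force: [-0.2, -1.0, -0.4]
opening: 0.0915
```

```bash
python3 - <<'E'
from h import *
cam('wrist','w2'); s=observe(); print(s['time'],s['tool_pos'],s['tool_rot'],s['qpos'])
E
```

```text
2.0833 [0.39942126 0.10049841 0.33043995] [3.14095651e+00 4.94910555e-04 2.47269455e-03] [ 6.03942363e-02  6.10290783e-02  1.59764693e+00 -6.08749416e-04
  1.48344757e+00  1.62877098e+00]
```

View pics/w2.png

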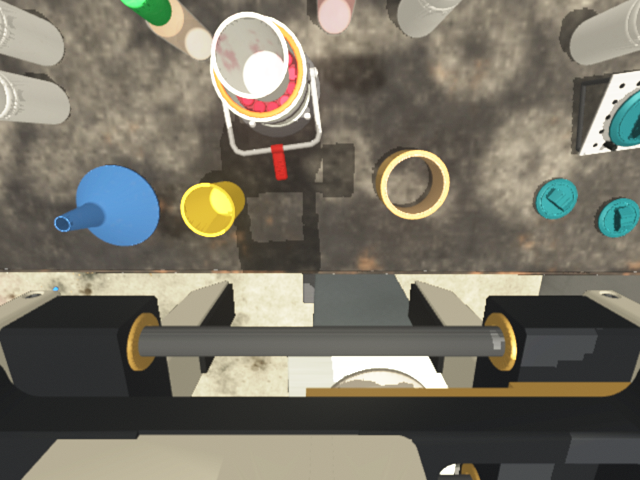

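The view shows the cup rim at (252,57), the orange gasket ring around it, the bail crown at (276,150), and the red tab at (280,163). The yellow cup is at (212,208), the tape at (412,185), and the tints are at the top. Measuring these.

```bash
python3 - <<'E'
from h import *
from scipy.optimize import least_squares
d=load('w2');P=pts(d);c=d['color'];hsv=cv2.cvtColor(c,cv2.COLOR_RGB2HSV)
H,S,V=[hsv[...,i].astype(int) for i in range(3)]
def circ(Q,r=None):
    f=lambda p:np.hypot(Q[:,0]-p[0],Q[:,1]-p[1])-(p[2] if r is None else r)
    s=least_squares(f,[*Q[:,:2].mean(0),.04],loss='soft_l1',f_scale=.002);return s.x.round(4)
m=(H>5)&(H<22)&(S>120)&(V>120); m[:,320:]=0; m[150:]=0
Q=P[m]; print('gasket',m.sum(),np.median(Q,0)); Q=Q[abs(Q[:,2]-.133)<.006]; print(len(Q),Q[:,2].mean(),circ(Q))
# cup rim: points z ~ .171
R=P[0:150,180:330]; m=(abs(R[...,2]-.170)<.0035); Q=R[m]; q0=np.median(Q,0); Q=Q[np.hypot(*(Q[:,:2]-q0[:2]).T)<.06];print('cup rim',len(Q),circ(Q), circ(Q,.0325),Q[:,2].max())
# red tab
m=((H<6)|(H>174))&(S>170)&(V>100); m[:130]=0; m[200:]=0
Q=P[m]; print('tab',m.sum(),Q.mean(0).round(4)); cc=Q.mean(0);U,s_,Vt=np.linalg.svd(Q-cc);print('tab dir',Vt[0].round(3),'ext',((Q-cc)@Vt[0]).min(),((Q-cc)@Vt[0]).max(), Q.min(0).round(3),Q.max(0).round(3))
# crown pixels
for u,v in [(235,151),(245,153),(255,152),(265,151),(290,150),(300,149),(310,147),(230,130),(318,120)]: 
    w=P[v-3:v+4,u].reshape(-1,3); print(u,v,w[np.argmax(w[:,2])].round(4))
# tall things
for n,(u,v) in dict(yellow=(212,208),tape=(412,160),funnel=(120,205)).items(): print(n,P[v,u].round(3))
for x in np.arange(.3,.8,.02):pass
Z=P[...,2]; 
for n,(u0,u1,v0,v1) in dict(yellow=(175,250,175,240),tape=(370,455,145,225)).items():
    R=P[v0:v1,u0:u1].reshape(-1,3);R=R[R[:,2]>.015];print(n,R.min(0).round(3),R.max(0).round(3))
im=cv2.cvtColor(c,cv2.COLOR_RGB2BGR)[0:200,180:340]; cv2.imwrite('pics/w2c.png',cv2.resize(im,None,fx=3,fy=3,interpolation=cv2.INTER_CUBIC))
E
```

```text
gasket 390 [0.52329875 0.15241251 0.1330812 ]
348 0.13318623710924724 [0.5464 0.1661 0.0402]
cup rim 1301 [0.5487 0.1646 0.0309] [0.5482 0.1644 0.04  ] 0.17348378059391217
tab 417 [0.4569 0.1529 0.0884]
tab dir [-0.092  0.147 -0.985] ext -0.4038691817112273 0.09190022364928745 [ 0.428  0.103 -0.   ] [0.477 0.173 0.489]
235 151 [0.469  0.2036 0.0887]
245 153 [0.4668 0.1923 0.0879]
255 152 [0.4691 0.1805 0.0877]
265 151 [0.4703 0.1685 0.0897]
290 150 [0.4727 0.1397 0.0877]
300 149 [0.475  0.128  0.0872]
310 147 [0.4773 0.1164 0.0887]
230 130 [0.4943 0.2079 0.0874]
318 120 [0.5035 0.1072 0.0866]
yellow [0.387 0.263 0.009]
tape [ 0.456 -0.027 -0.001]
funnel [0.397 0.375 0.044]
yellow [0.367 0.103 0.015] [0.477 0.274 0.489]
tape [ 0.382 -0.066  0.015] [0.477 0.103 0.489]
```

View pics/w2c.png

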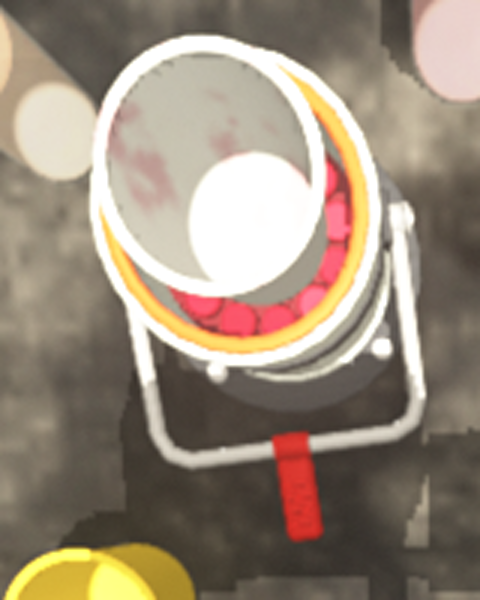

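Cup rim centre is about (0.5485, 0.1645). The bail angle is about 1.50, and the canister's yaw is about 5°. I'll grasp the cup from above with the jaw along y and stand it in the free area near (0.46, -0.13).

send_rows(
  series=[
    [0.037,-0.016,0,0,0,0,0],
    [0.037,-0.016,0,0,0,0,0],
    [0.037,-0.016,0.02,0,0,0,0],
    [0.038,-0.016,0.02,0,0,0,0],
    [0,0,0.03,0,0,0,0],
  ],
)

```text
time: 2.5
tool_pos: [0.5491, 0.1609, 0.2632]
tool_rot: [-3.141, -0.006, -0.003]
contact_force: [-0.7, -0.5, -1.5]
opening: 0.092
```

send_rows(
  series=[
    [0,0,0.035,0,0,0,0],
    [0,0,0.035,0,0,0,0],
    [0,0,0.03,0,0,0,0],
    [0,0,0.017,0,0,0,0],
    [0,0,0,0,0,0,0],
  ],
)

```text
time: 2.92
tool_pos: [0.5405, 0.1585, 0.1425]
tool_rot: [3.14, 0.009, -0.003]
contact_force: [-0.3, -0.9, -1.4]
opening: 0.0914
```

```bash
python3 - <<'E'
from h import *
cam('wrist','w3');cam('side','s3'); s=observe(); print(s['time'],s['tool_pos'],s['tool_rot'])
a=cv2.imread('pics/w3.png');b=cv2.imread('pics/s3.png')[150:330,150:390]
cv2.imwrite('pics/c3.png',np.hstack([cv2.resize(a,(400,300)),cv2.resize(b,(400,300))]))
E
```

```text
3.0167 [0.54304907 0.15965752 0.14709758] [ 3.14116459e+00  6.51445081e-04 -2.55662517e-03]
```

View pics/c3.png

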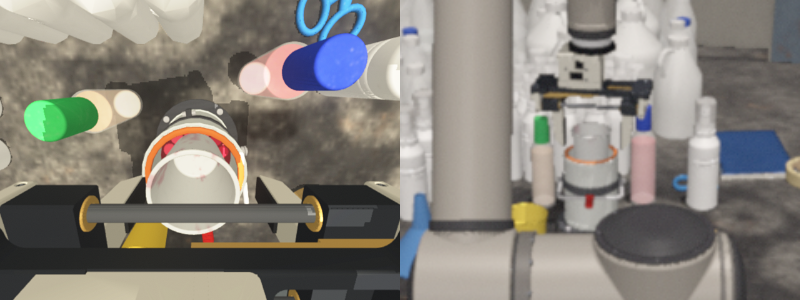

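The cup is between the fingers, with the TCP about 5 mm short in x and y. I'll trim that and close.

send_rows(
  series=[
    [0.005,-0.005,0.004,0,0,0,0],
    [0,0,0,0,0,0,1],
    [0,0,0,0,0,0,1],
    [0,0,0,0,0,0,1],
    [0,0,0,0,0,0,1],
  ],
  newtons=20,
)

```text
time: 3.43
tool_pos: [0.5478, 0.1665, 0.1436]
tool_rot: [-3.142, -0.001, -0.0]
contact_force: [0.2, -0.1, 1.1]
opening: 0.0696
```

send_rows(
  series=[
    [0,0,0,0,0,0,1],
    [0,0,0,0,0,0,1],
    [0,0,0,0,0,0,1],
    [0,0,0,0,0,0,1],
  ],
)

```text
time: 3.77
tool_pos: [0.5478, 0.1664, 0.1434]
tool_rot: [3.141, -0.001, -0.0]
contact_force: [-0.2, -1.5, 3.5]
opening: 0.0644
```

send_rows(
  series=[
    [0,0,-0.015,0,0,0,1],
    [0,0,-0.02,0,0,0,1],
    [0,0,-0.025,0,0,0,1],
    [0,0,-0.03,0,0,0,1],
    [0,0,-0.02,0,0,0,1],
  ],
)

```text
time: 4.18
tool_pos: [0.5478, 0.1666, 0.2553]
tool_rot: [-3.141, -0.002, -0.0]
contact_force: [0.5, -0.4, -0.1]
opening: 0.0644
```

```bash
python3 - <<'E'
from h import *
cam('side','s4');s=observe(); print(s['time'],s['tool_pos'],s['tool_rot'],s['opening'],s['contact_force'])
b=cv2.imread('pics/s4.png')[130:330,150:390]
cv2.imwrite('pics/c4.png',cv2.resize(b,None,fx=2.5,fy=2.5))
plan((0.46,-0.13,0.245),(np.pi,0,0),10,1)
E
```

```text
4.2333 [0.54930505 0.16686108 0.25904466] [-3.14018789e+00 -8.21319787e-03 -4.94965548e-05] 0.0645169978946167 [ 1.23850847 -0.3939317   2.92649543]
from [0.5493 0.1669 0.259 ] dp [-0.0893 -0.2969 -0.014 ] rotvec [-0.0014 -0.0082 -0.    ]
[-0.0089,0.0297,0.0013,-0.0001,-0.0008,-0,1],
[-0.0089,0.0297,0.0013,-0.0001,-0.0008,-0,1],
[-0.0089,0.0297,0.0013,-0.0001,-0.0008,-0,1],
[-0.0089,0.0297,0.0013,-0.0001,-0.0008,-0,1],
[-0.0089,0.0297,0.0013,-0.0001,-0.0008,-0,1],

[-0.0089,0.0297,0.0013,-0.0001,-0.0008,-0,1],
[-0.0089,0.0297,0.0014,-0.0001,-0.0008,-0,1],
[-0.0089,0.0297,0.0014,-0.0001,-0.0008,-0,1],
[-0.0089,0.0297,0.0014,-0.0001,-0.0008,-0,1],
[-0.0089,0.0297,0.0014,-0.0001,-0.0008,-0,1],
```

View pics/c4.png

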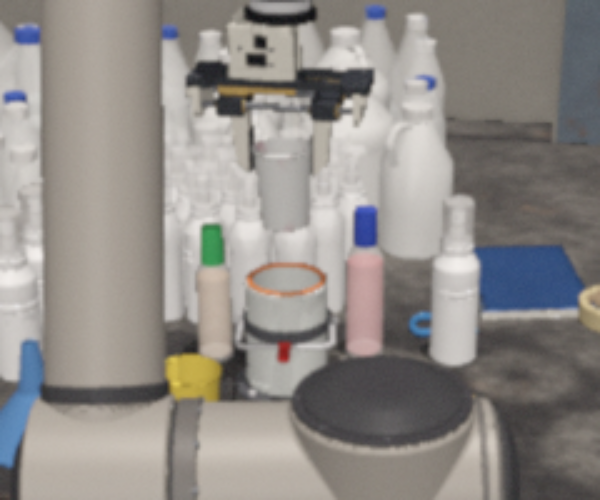

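The side view shows the cup held upright and clear of the canister. I'll carry it to (0.46, -0.13).

send_rows(
  series=[
    [-0.006,0.02,0,0,0,0,1],
    [-0.01,0.033,0,0,0,0,1],
    [-0.01,0.033,0,0,0,0,1],
    [-0.01,0.033,0,0,0,0,1],
    [-0.01,0.033,0,0,0,0,1],
  ],
)

```text
time: 4.65
tool_pos: [0.5005, 0.0134, 0.2525]
tool_rot: [-3.141, 0.001, 0.001]
contact_force: [1.1, -0.2, -0.6]
opening: 0.0642
```

send_rows(
  series=[
    [-0.01,0.033,0.01,0,0,0,1],
    [-0.01,0.033,0.02,0,0,0,1],
    [-0.01,0.033,0.025,0,0,0,1],
    [-0.008,0.03,0.025,0,0,0,1],
    [-0.005,0.016,0.02,0,0,0,1],
  ],
)

```text
time: 5.07
tool_pos: [0.4571, -0.1323, 0.1518]
tool_rot: [3.141, 0.001, -0.002]
contact_force: [0.1, 0.5, -0.9]
opening: 0.0644
```

send_rows(
  series=[
    [0,0,0.02,0,0,0,1],
    [0,0,0.01,0,0,0,1],
    [0,0,0,0,0,0,1],
  ],
)

```text
time: 5.32
tool_pos: [0.4568, -0.1295, 0.121]
tool_rot: [-3.139, 0.005, -0.001]
contact_force: [-1.2, -0.1, -0.5]
opening: 0.0644
```

```bash
python3 - <<'E'
from h import *
cam('scene','a5');s=observe(); print(s['time'],s['tool_pos'],s['tool_rot'],s['opening'],s['contact_force'])
b=cv2.imread('pics/a5.png')[160:400,240:560]
cv2.imwrite('pics/c5.png',cv2.resize(b,None,fx=2.5,fy=2.5))
E
```

```text
5.3667 [ 0.45775784 -0.12962202  0.12239965] [-3.14020414e+00  2.86162140e-03 -7.27036294e-04] 0.064354282361647 [ 0.38063056 -0.42482303 -0.5950349 ]
```

View pics/c5.png

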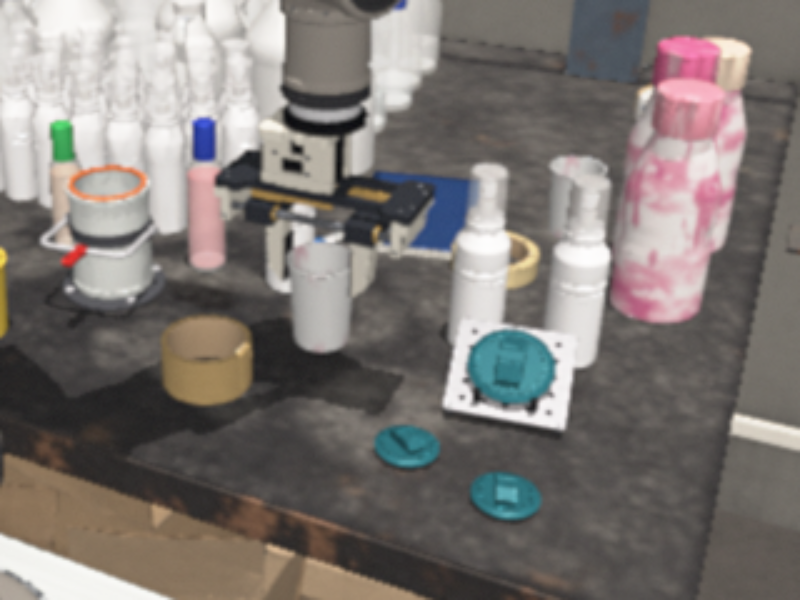

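The cup hangs upright above clear worktop between the tape and the stand. Touchdown should come at TCP z of about 0.061.

send_rows(
  series=[
    [0,0,0.025,0,0,0,1],
    [0,0,0.02,0,0,0,1],
    [0,0,0.01,0,0,0,1],
    [0,0,0.004,0,0,0,1],
    [0,0,0,0,0,0,1],
  ],
)

```text
time: 5.78
tool_pos: [0.4588, -0.1296, 0.0646]
tool_rot: [-3.142, 0.0, 0.0]
contact_force: [-0.1, 0.3, -0.7]
opening: 0.0644
```

send_rows(
  series=[
    [0,0,0,0,0,0,1],
    [0,0,0.001,0,0,0,1],
  ],
)

```text
time: 5.95
tool_pos: [0.4596, -0.1301, 0.0648]
tool_rot: [3.14, -0.002, 0.0]
contact_force: [0.7, -0.0, 0.1]
opening: 0.0645
```

send_rows(
  series=[
    [0,0,0.002,0,0,0,1],
    [0,0,0.0015,0,0,0,1],
    [0,0,0,0,0,0,1],
  ],
)

```text
time: 6.2
tool_pos: [0.4598, -0.1303, 0.0613]
tool_rot: [3.14, -0.003, -0.0]
contact_force: [-1.0, 0.2, 7.8]
opening: 0.0646
```

Contact at 7.8 N, so the cup is on the worktop. Releasing.

send_rows(
  series=[
    [0,0,0,0,0,0,0],
    [0,0,0,0,0,0,0],
    [0,0,0,0,0,0,0],
    [0,0,0,0,0,0,0],
    [0,0,0,0,0,0,0],
  ],
)

```text
time: 6.62
tool_pos: [0.4586, -0.1298, 0.06]
tool_rot: [-3.142, 0.0, -0.0]
contact_force: [-0.0, 0.1, 0.2]
opening: 0.0905
```

send_rows(
  series=[
    [0,0,-0.015,0,0,0,0],
    [0,0,-0.03,0,0,0,0],
    [0,0,-0.03,0,0,0,0],
    [0,0,-0.035,0,0,0,0],
    [0,0,-0.035,0,0,0,0],
  ],
)

```text
time: 7.03
tool_pos: [0.4581, -0.1296, 0.2063]
tool_rot: [-3.141, 0.001, -0.0]
contact_force: [0.8, -0.3, 0.5]
opening: 0.0919
```

```bash
python3 - <<'E'
from h import *
cam('scene','a6');s=observe(); print(s['time'],s['tool_pos'],s['tool_rot'],s['opening'],s['contact_force'])
b=cv2.imread('pics/a6.png')[160:400,240:560]
cv2.imwrite('pics/c6.png',cv2.resize(b,None,fx=2.5,fy=2.5))
# target: hover over lid facing normal
n=np.array([-0.4226*np.cos(np.radians(8)),-0.4226*np.sin(np.radians(8)),.9063]); o=np.array([.5136,-.3026,.0497])
z=-n; x=np.array([np.cos(np.radians(8))*.9063,np.sin(np.radians(8))*.9063,.4226]); y=np.cross(z,x)
Rt=Ro.from_matrix(np.stack([x,y,z],1)); print(Rt.as_euler('xyz'))
np.save('Rlid.npy',Rt.as_matrix())
print('lid+0.12',o+n*.12,'lid +.002',o+n*.002)
plan(o+n*.17,None,8,0,Rt=Rt)
E
```

```text
7.0833 [ 0.46143062 -0.13103461  0.21323878] [ 3.13691104e+00 -1.00079501e-02 -4.93343312e-06] 0.09165238328421235 [ 2.21092563 -1.22575079  5.74690415]
[ 3.14159265 -0.43631905  0.13962634]
lid+0.12 [ 0.46338153 -0.30965775  0.158456  ] lid +.002 [ 0.51276303 -0.30271763  0.0515126 ]
from [ 0.4614 -0.131   0.2132] dp [-0.019  -0.1816 -0.0095] rotvec [ 0.0357  0.4259 -0.1362]
[-0.0024,0.0227,0.0013,0.0045,0.0532,-0.017,0],
[-0.0028,0.0227,0.001,0.0045,0.0532,-0.017,0],
[-0.0033,0.0226,0.0008,0.0045,0.0532,-0.017,0],
[-0.0037,0.0225,0.0005,0.0045,0.0532,-0.017,0],
[-0.0041,0.0225,0.0002,0.0045,0.0532,-0.017,0],

[-0.0045,0.0224,-0.0002,0.0045,0.0532,-0.017,0],
[-0.0048,0.0223,-0.0005,0.0045,0.0532,-0.017,0],
[-0.0052,0.0222,-0.0009,0.0045,0.0532,-0.017,0],
```

View pics/c6.png

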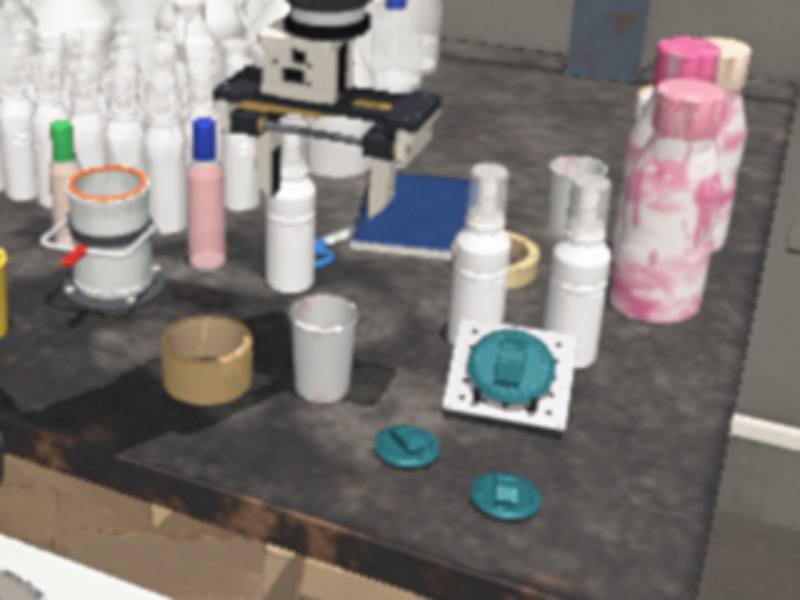

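The cup stands upright, released, at crop (323,348). Now I'll move to the hover pose on the lid's normal.

send_rows(
  series=[
    [-0.002,0.023,0.001,0.0045,0.0532,-0.017,0],
    [-0.003,0.0227,0.001,0.0045,0.0532,-0.017,0],
    [-0.0033,0.0226,0.001,0.0045,0.0532,-0.017,0],
    [-0.0037,0.0225,0.0005,0.0045,0.0532,-0.017,0],
    [-0.004,0.0225,0,0.0045,0.0532,-0.017,0],
  ],
)

```text
time: 7.5
tool_pos: [0.4467, -0.2446, 0.1989]
tool_rot: [-3.131, -0.269, 0.085]
contact_force: [-0.3, 0.3, -0.2]
opening: 0.092
```

send_rows(
  series=[
    [-0.0045,0.0224,0,0.0045,0.0532,-0.017,0],
    [-0.005,0.0223,-0.0005,0.0045,0.0532,-0.017,0],
    [-0.005,0.0222,-0.001,0.0045,0.0532,-0.017,0],
    [0,0,0,0,0,0,0],
    [0,0,0,0,0,0,0],
  ],
)

```text
time: 7.92
tool_pos: [0.4387, -0.3127, 0.1943]
tool_rot: [-3.133, -0.426, 0.132]
contact_force: [0.5, 0.5, 0.5]
opening: 0.0916
```

```bash
python3 - <<'E'
from h import *
cam('wrist','w7');s=observe(); print(s['time'],s['tool_pos'],s['tool_rot'],s['opening'],s['contact_force'])
E
python3 lid.py w7
```

```text
7.9667 [ 0.43920834 -0.31162899  0.19455418] [-3.13307083 -0.42546918  0.13397868] 0.09224885947805829 [ 0.36458838 -0.76644321 -0.46350591]
[ 283  177   82   80 5061] [323.2649674  216.51590595]
plane n [-0.4222 -0.0581  0.9046] tilt deg 25.23 yaw of downslope -172.16 c [ 0.5146 -0.3022  0.0505]
circle -0.21325898170471191 -2.4358088970184326 40.02747344970703
plate centre top [ 0.5124 -0.3022  0.0495] n pts 2967
boss top 1075 ((0.1647014617919922, -1.4832725524902344), (23.915081024169922, 46.216941833496094), 0.4278756380081177)
boss centre on plate [ 0.5133 -0.3025  0.0499] h max 0.017601116917856974
edge 46.2 mm dir [-0.895 -0.131 -0.426]
edge 23.9 mm dir [ 0.143 -0.99   0.003]
```

View pics/w7.png

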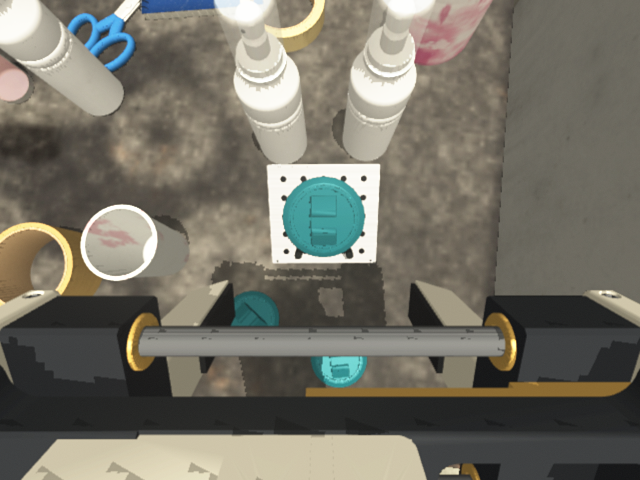

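The re-measure agrees: plate centre (0.513, -0.3024, 0.0497), n tilted 25°. The large lid is at (323,216) in this view. Descending along the normal to 3 mm above the plate.

```bash
python3 - <<'E'
from h import *
R=np.load('Rlid.npy'); n=-R[:,2]; o=np.array([.513,-.3024,.0497])
plan(o+n*.05,None,4,.4,Rt=Ro.from_matrix(R))
plan(o+n*.003,None,1,.4,start=(o+n*.05,Ro.from_matrix(R)))if 0 else None
E
```

```text
from [ 0.4392 -0.3116  0.1946] dp [ 0.0529  0.0063 -0.0995] rotvec [-0.0062  0.0108 -0.0052]
[0.0019,0.0004,0.0282,-0.0015,0.0027,-0.0013,0.4],
[0.0018,0.0004,0.0282,-0.0015,0.0027,-0.0013,0.4],
[0.0017,0.0004,0.0282,-0.0015,0.0027,-0.0013,0.4],
[0.0016,0.0003,0.0282,-0.0015,0.0027,-0.0013,0.4],
```

send_rows(
  series=[
    [0.0018,0.0004,0.028,-0.0015,0.0027,-0.0013,0.4],
    [0.0018,0.0004,0.028,-0.0015,0.0027,-0.0013,0.4],
    [0.0017,0.0004,0.028,-0.0015,0.0027,-0.0013,0.4],
    [0.0017,0.0003,0.028,-0.0015,0.0027,-0.0013,0.4],
    [0,0,0,0,0,0,0.4],
  ],
)

```text
time: 8.38
tool_pos: [0.4928, -0.3014, 0.092]
tool_rot: [-3.136, -0.433, 0.143]
contact_force: [-1.2, 0.4, -0.8]
opening: 0.0635
```

send_rows(
  series=[
    [0,0,0,0,0,0,0.4],
  ],
)

```text
time: 8.47
tool_pos: [0.4928, -0.3032, 0.0954]
tool_rot: [-3.14, -0.436, 0.144]
contact_force: [-0.4, -1.6, 1.1]
opening: 0.0575
```

```bash
python3 - <<'E'
from h import *
cam('scene','a8');s=observe(); print(s['time'],s['tool_pos'],s['tool_rot'],s['opening'],s['contact_force'])
R=np.load('Rlid.npy'); n=-R[:,2]; o=np.array([.513,-.3024,.0497])
plan(o+n*.003,None,3,.4,Rt=Ro.from_matrix(R))
b=cv2.imread('pics/a8.png')[200:380,360:600]
cv2.imwrite('pics/c8.png',cv2.resize(b,None,fx=3,fy=3))
E
```

```text
8.5167 [ 0.49295641 -0.30429258  0.09680123] [ 3.1404438  -0.43723128  0.14399248] 0.05611176286803954 [-0.08776123  0.13578165 -0.29170934]
from [ 0.493  -0.3043  0.0968] dp [ 0.0188  0.0017 -0.0444] rotvec [-0.0007 -0.0009  0.004 ]
[-0.0006,0.0003,0.0161,-0.0002,-0.0003,0.0013,0.4],
[-0.0006,0.0003,0.0161,-0.0002,-0.0003,0.0013,0.4],
[-0.0006,0.0003,0.0161,-0.0002,-0.0003,0.0013,0.4],
```

View pics/c8.png

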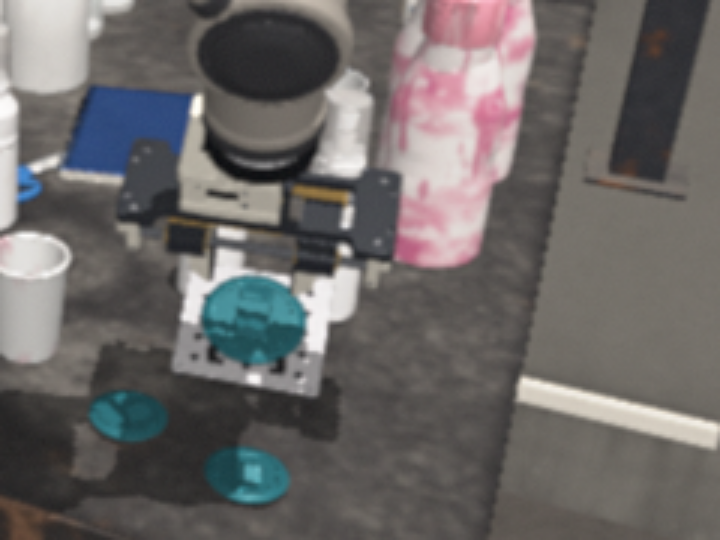

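The fingers straddle the lid, clear of the mist bottles behind. Last 48 mm along the normal, then close.

send_rows(
  series=[
    [-0.0006,0.0003,0.018,0,0,0.0013,0.4],
    [-0.0006,0.0003,0.018,0,0,0.0013,0.4],
    [-0.0006,0.0003,0.01,0,0,0.0013,0.4],
    [0,0,0.002,0,0,0,0.4],
    [0,0,0,0,0,0,0.4],
  ],
)

```text
time: 8.93
tool_pos: [0.5113, -0.3037, 0.0527]
tool_rot: [3.142, -0.438, 0.138]
contact_force: [-0.6, 0.1, -0.3]
opening: 0.0549
```

send_rows(
  series=[
    [0,0,0,0,0,0,0.4],
  ],
)

```text
time: 9.02
tool_pos: [0.5113, -0.3041, 0.0532]
tool_rot: [3.141, -0.438, 0.138]
contact_force: [-0.1, 0.6, -0.4]
opening: 0.0555
```

```bash
python3 - <<'E'
from h import *
cam('wrist','w9');s=observe(); print(s['time'],s['tool_pos'],s['tool_rot'],s['opening'],s['contact_force'])
R=np.load('Rlid.npy'); n=-R[:,2]; o=np.array([.513,-.3024,.0497])
plan(o+n*.003,None,1,.4,Rt=Ro.from_matrix(R))
E
```

```text
9.0667 [ 0.51133849 -0.30419558  0.05325337] [ 3.14032571 -0.43857683  0.13829445] 0.054873600138777394 [-0.14473252 -0.25341784  1.21945083]
from [ 0.5113 -0.3042  0.0533] dp [ 0.0004  0.0016 -0.0008] rotvec [ 0.0018 -0.0023 -0.0012]
[0.0002,-0.0015,0.001,0.0018,-0.0023,-0.0012,0.4],
```

View pics/w9.png

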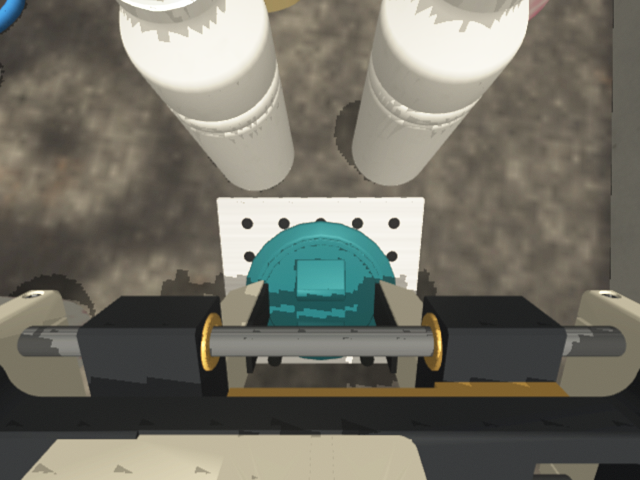

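The boss at (321,277) sits centred between the pads, so I'll trim slightly and grip.

send_rows(
  series=[
    [0,-0.0015,0.001,0,0,0,0.5],
    [0,0,0,0,0,0,0.75],
    [0,0,0,0,0,0,1],
    [0,0,0,0,0,0,1],
    [0,0,0,0,0,0,1],
  ],
  newtons=35,
)

```text
time: 9.48
tool_pos: [0.5114, -0.3022, 0.0512]
tool_rot: [-3.142, -0.438, 0.138]
contact_force: [-1.2, -3.0, -0.6]
opening: 0.026
```

send_rows(
  series=[
    [0,0,0,0,0,0,1],
    [0,0,0,0,0,0,1],
    [0,0,0,0,0,0,1],
    [0,0,0,0,0,0,1],
  ],
)

```text
time: 9.82
tool_pos: [0.5114, -0.3024, 0.0512]
tool_rot: [3.141, -0.438, 0.138]
contact_force: [-2.2, -0.4, 1.6]
opening: 0.0235
```

Gripped at 23.5 mm. Lifting along the normal.

send_rows(
  series=[
    [0,0,-0.01,0,0,0,1],
    [0,0,-0.02,0,0,0,1],
    [0,0,-0.03,0,0,0,1],
    [0,0,-0.03,0,0,0,1],
    [0,0,-0.03,0,0,0,1],
  ],
)

```text
time: 10.23
tool_pos: [0.4597, -0.3085, 0.1607]
tool_rot: [-3.14, -0.436, 0.137]
contact_force: [0.8, -0.4, -0.8]
opening: 0.0236
```

```bash
python3 - <<'E'
from h import *
cam('wrist','w10');s=observe(); print(s['time'],s['tool_pos'],s['tool_rot'],s['opening'],s['contact_force'])
cam('scene','a10')
a=cv2.imread('pics/w10.png');b=cv2.imread('pics/a10.png')[150:330,360:600]
cv2.imwrite('pics/c10.png',np.hstack([cv2.resize(a,(400,300)),cv2.resize(b,(400,300))]))
# level, toward canister y=0.05
plan((0.47,-0.12,0.27),(np.pi,0,0.09),10,1)
# canister gasket from scene a10/a6
for nm in ('a6','a10'):
    d=load(nm);P=pts(d);hsv=cv2.cvtColor(d['color'],cv2.COLOR_RGB2HSV).astype(int);H,S,V=hsv[...,0],hsv[...,1],hsv[...,2]
    m=(H>3)&(H<20)&(S>110)&(V>120)&(abs(P[...,2]-.132)<.008)&(abs(P[...,0]-.547)<.07)&(abs(P[...,1]-.163)<.07)
    Q=P[m]; hull=cv2.convexHull((Q[:,:2]*1000).astype(np.float32)); print(nm,m.sum(),Q[:,2].mean(),Q.min(0),Q.max(0),cv2.minEnclosingCircle(hull),cv2.fitEllipse(hull))
E
```

```text
10.2833 [ 0.46002993 -0.31079994  0.16615097] [ 3.13528669 -0.43997918  0.14017618] 0.02364899403203144 [ 1.35002807 -1.31682272  2.20124143]
from [ 0.4608 -0.3109  0.1643] dp [0.0092 0.1909 0.1057] rotvec [-0.0043 -0.4406  0.0473]
[0.0077,-0.0187,-0.0082,-0.0004,-0.0441,0.0047,1],
[0.0073,-0.0188,-0.0085,-0.0004,-0.0441,0.0047,1],
[0.0068,-0.0188,-0.0088,-0.0004,-0.0441,0.0047,1],
[0.0063,-0.0188,-0.0091,-0.0004,-0.0441,0.0047,1],
[0.0058,-0.0188,-0.0094,-0.0004,-0.0441,0.0047,1],

[0.0053,-0.0189,-0.0097,-0.0004,-0.0441,0.0047,1],
[0.0048,-0.0189,-0.0099,-0.0004,-0.0441,0.0047,1],
[0.0043,-0.0189,-0.0101,-0.0004,-0.0441,0.0047,1],
[0.0037,-0.0189,-0.0103,-0.0004,-0.0441,0.0047,1],
[0.0032,-0.0189,-0.0104,-0.0004,-0.0441,0.0047,1],

a6 99 0.1316808333997608 [0.50217934 0.11960783 0.12713754] [0.5896745  0.21261879 0.13472723] ((544.4171142578125, 165.86276245117188), 46.76059341430664) ((545.9677124023438, 164.8076629638672), (84.50716400146484, 91.9098129272461), 143.41818237304688)
a10 100 0.13171469107622832 [0.50143342 0.11858792 0.12787639] [0.59221047 0.20866051 0.13612139] ((545.9502563476562, 162.7815399169922), 46.31869888305664) ((545.507080078125, 163.61422729492188), (83.8176498413086, 91.57246398925781), 133.7337188720703)
```

View pics/c10.png

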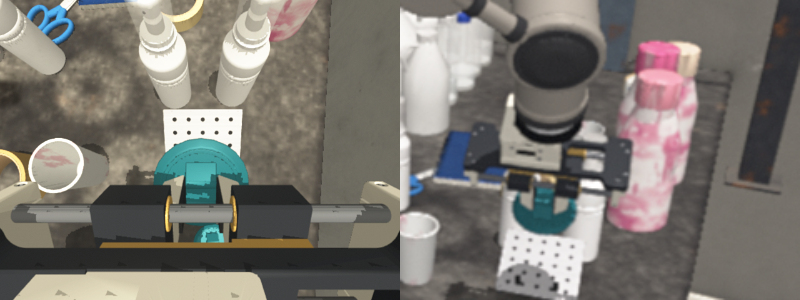

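The lid is held, with the plate hanging below the jaws at (200,170), and the scene camera puts the canister at about (0.546, 0.164). I'll level the lid and move to a viewpoint in front of the canister.

```bash
python3 - <<'E'
from h import *
plan((0.40,0.14,0.30),(np.pi,0,0.09),13,1)
E
```

```text
from [ 0.4608 -0.3109  0.1643] dp [-0.0608  0.4509  0.1357] rotvec [-0.0043 -0.4406  0.0473]
[0.0046,-0.0349,-0.0096,-0.0003,-0.0339,0.0036,1],
[0.0042,-0.0349,-0.0098,-0.0003,-0.0339,0.0036,1],
[0.0037,-0.035,-0.0099,-0.0003,-0.0339,0.0036,1],
[0.0032,-0.035,-0.01,-0.0003,-0.0339,0.0036,1],
[0.0028,-0.035,-0.0101,-0.0003,-0.0339,0.0036,1],

[0.0023,-0.035,-0.0102,-0.0003,-0.0339,0.0036,1],
[0.0018,-0.035,-0.0103,-0.0003,-0.0339,0.0036,1],
[0.0014,-0.035,-0.0104,-0.0003,-0.0339,0.0036,1],
[0.0009,-0.035,-0.0104,-0.0003,-0.0339,0.0036,1],
[0.0004,-0.035,-0.0105,-0.0003,-0.0339,0.0036,1],

[-0.0001,-0.035,-0.0105,-0.0003,-0.0339,0.0036,1],
[-0.0006,-0.035,-0.0105,-0.0003,-0.0339,0.0036,1],
[-0.001,-0.035,-0.0105,-0.0003,-0.0339,0.0036,1],
```

send_rows(
  series=[
    [0.0046,-0.025,-0.0096,0,-0.0339,0.0036,1],
    [0.0042,-0.035,-0.0098,0,-0.0339,0.0036,1],
    [0.0037,-0.035,-0.01,0,-0.0339,0.0036,1],
    [0.0032,-0.035,-0.01,0,-0.0339,0.0036,1],
    [0.0028,-0.035,-0.01,0,-0.0339,0.0036,1],
  ],
)

```text
time: 10.75
tool_pos: [0.4377, -0.1441, 0.2129]
tool_rot: [-3.134, -0.265, 0.118]
contact_force: [0.6, -0.1, -1.6]
opening: 0.0238
```

send_rows(
  series=[
    [0.0023,-0.035,-0.01,0,-0.0339,0.0036,1],
    [0.0018,-0.035,-0.0103,0,-0.0339,0.0036,1],
    [0.0014,-0.035,-0.0104,0,-0.0339,0.0036,1],
    [0.0009,-0.035,-0.0104,0,-0.0339,0.0036,1],
    [0.0004,-0.035,-0.0105,0,-0.0339,0.0036,1],
  ],
)

```text
time: 11.17
tool_pos: [0.4142, 0.029, 0.2666]
tool_rot: [-3.132, -0.096, 0.102]
contact_force: [0.5, 0.5, -1.3]
opening: 0.0237
```

send_rows(
  series=[
    [0,-0.035,-0.0105,0,-0.0339,0.0036,1],
    [-0.0006,-0.035,-0.0105,0,-0.0339,0.0036,1],
    [-0.001,-0.025,-0.0105,0,-0.0339,0.0036,1],
    [0,0,0,0,0,0,1],
    [0,0,0,0,0,0,1],
  ],
)

```text
time: 11.58
tool_pos: [0.4021, 0.1222, 0.2984]
tool_rot: [-3.132, 0.004, 0.096]
contact_force: [0.3, 0.0, -2.2]
opening: 0.0236
```

```bash
python3 - <<'E'
from h import *
cam('wrist','w11');s=observe(); print(s['time'],s['tool_pos'],s['tool_rot'],s['opening'],s['contact_force'])
cam('side','s11')
E
```

```text
11.6333 [0.40190382 0.12120735 0.29800262] [-3.13180486  0.00498547  0.09434085] 0.02378334396422099 [-0.41344939  0.69608453 -1.16607061]
```

View pics/w11.png

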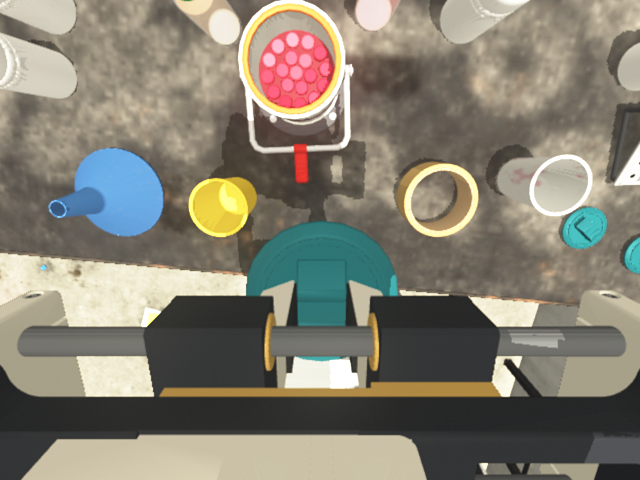

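View pics/s11.png

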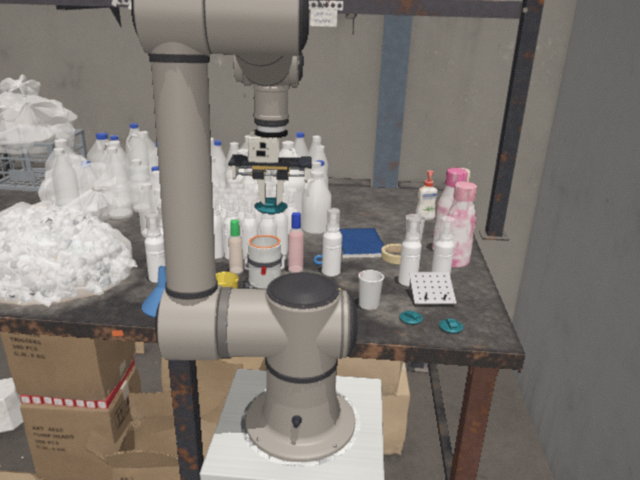

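The wrist view shows the canister fully: gasket ring centre (292,58), crown (300,149), tab (302,163). The lid is in hand below at (320,285). I'll fit all of them.

```bash
cat > fit.py <<'E'
from h import *
from scipy.optimize import least_squares
def proj(d,X):
    T=d['T'];Y=(X-T[:3,3])@T[:3,:3]; f=480/2/np.tan(np.radians(d['vfov'])/2)
    return Y[:,:2]/Y[:,2:]*f+[d['cx'],d['cy']]
def unproj(d,uv,z):
    # intersect pixel rays with world plane z
    T=d['T'];f=480/2/np.tan(np.radians(d['vfov'])/2)
    r=np.c_[(uv-[d['cx'],d['cy']])/f,np.ones(len(uv))]@T[:3,:3].T
    return T[:3,3]+r*((z-T[2,3])/r[:,2])[:,None]
def gasket(d):
    hsv=cv2.cvtColor(d['color'],cv2.COLOR_RGB2HSV).astype(int);H,S,V=hsv[...,0],hsv[...,1],hsv[...,2]
    P=pts(d)
    m=(H>8)&(H<24)&(S>110)&(V>120)&(abs(P[...,2]-.132)<.006)&(np.hypot(P[...,0]-.546,P[...,1]-.164)<.06)
    v,u=np.nonzero(m); X=unproj(d,np.c_[u,v].astype(float),.133)
    r=lambda p:np.clip(np.abs(np.hypot(X[:,0]-p[0],X[:,1]-p[1])-.04125)-.0027,0,None)
    s=least_squares(r,[.546,.164],loss='soft_l1',f_scale=.001)
    rr=np.hypot(X[:,0]-s.x[0],X[:,1]-s.x[1]); a=np.arctan2(X[:,1]-s.x[1],X[:,0]-s.x[0])
    print('gasket ray fit',s.x.round(4),'n',len(X),'r pct',np.percentile(rr,[2,50,98]).round(4),'z',P[m][:,2].mean().round(4),'sectors',[int(((a>=t)&(a<t+np.pi/4)).sum()) for t in np.arange(-4,4)*np.pi/4])
    Q=P[m]; f=lambda p:np.hypot(Q[:,0]-p[0],Q[:,1]-p[1])-p[2]
    print('gasket depth fit',least_squares(f,[.546,.164,.04],loss='soft_l1',f_scale=.002).x.round(4))
    return s.x
E
python3 - <<'E'
from fit import *
d=load('w11');c=gasket(d);P=pts(d)
hsv=cv2.cvtColor(d['color'],cv2.COLOR_RGB2HSV).astype(int);H,S,V=hsv[...,0],hsv[...,1],hsv[...,2]
# crown pixels: bright, low sat, z~.0875
m=(S<60)&(V>150)&(abs(P[...,2]-.086)<.006)&(P[...,0]>.44)&(P[...,0]<.485)&(abs(P[...,1]-.16)<.06)
m[:135]=0
Q=P[m]; Q=Q[(Q[:,0]<.482)]
v,u=np.nonzero(m); print(len(Q), u.min(),u.max(),v.min(),v.max(),'ztop',np.percentile(Q[:,2],[10,50,90]).round(4))
k=abs(Q[:,1]-np.median(Q[:,1]))<.04
A=np.polyfit(Q[k,1],Q[k,0],1); print('crown dx/dy',A,'yaw',-np.arctan(A[0]))
# red tab
m=((H<6)|(H>174))&(S>150)&(V>90)&(P[...,0]<.485)&(P[...,0]>.41)&(P[...,2]<.15)&(P[...,2]>.05)
Q=P[m];print('tab',len(Q),Q.mean(0).round(4)); cc=Q.mean(0);vv=np.linalg.svd(Q-cc)[2][0];print(vv.round(3),((Q-cc)@vv).min().round(4),((Q-cc)@vv).max().round(4))
for t in np.arange(.43,.48,.008):
    q=Q[abs(Q[:,0]-t)<.003]
    if len(q): print(t.round(3),q.mean(0).round(4),(q[:,1].max()-q[:,1].min()).round(4))
# lid in tool frame
s=observe(); R=rot(s['tool_rot']); p=s['tool_pos']; 
m=(H>80)&(H<100)&(S>90)&(P[...,2]>.2)
Q=R.inv().apply(P[m]-p); print('lid pts',len(Q),np.percentile(Q[:,2],[5,25,50,75,95]).round(4))
pl=Q[(abs(Q[:,2]-np.median(Q[:,2]))<.0025)]; cc=pl.mean(0);nn=np.linalg.svd(pl-cc,full_matrices=False)[2][2];print('plane',nn.round(3),cc.round(4))
f=cv2.convexHull((pl[:,:2]*1000).astype(np.float32)).reshape(-1,2); top=f[f[:,0]>15]
g=lambda q:np.hypot(top[:,0]-q[0],top[:,1]-q[1])-q[2]
print('lid circle in tool mm',least_squares(g,[0,0,40]).x.round(2),least_squares(lambda q:np.hypot(top[:,0]-q[0],top[:,1]-q[1])-41,[0,0]).x.round(2))
E
```

```text
gasket ray fit [0.5457 0.1649] n 536 r pct [0.0379 0.0387 0.0431] z 0.1325 sectors [59, 47, 53, 70, 80, 78, 79, 70]
gasket depth fit [0.5455 0.1651 0.0391]
479 250 348 135 152 ztop [0.0859 0.0872 0.0883]
crown dx/dy [-0.05834963  0.48149738] yaw 0.05828354655203227
tab 485 [0.4575 0.1528 0.0895]
[-0.988 -0.149  0.043] -0.0198 0.0207
0.438 [0.439  0.1507 0.09  ] 0.0131
0.446 [0.4459 0.1512 0.0901] 0.0148
0.454 [0.454  0.1524 0.0896] 0.0136
0.462 [0.462  0.1531 0.0891] 0.0133
0.47 [0.4699 0.1548 0.089 ] 0.0131
0.478 [0.4761 0.155  0.0884] 0.013
lid pts 9888 [-0.0141 -0.0108  0.0009  0.0021  0.0041]
plane [-0.     0.002 -1.   ] [ 0.0213 -0.0024  0.0015]
lid circle in tool mm [ 0.3  -2.65 40.39] [-0.43 -2.67]
```

```bash
python3 - <<'E'
from fit import *
for nm in ('w11','w2'):
    d=load(nm); P=pts(d); g=cv2.cvtColor(d['color'],cv2.COLOR_RGB2GRAY).astype(float)
    hsv=cv2.cvtColor(d['color'],cv2.COLOR_RGB2HSV).astype(int)
    # subpixel crown row per column: use depth map: rows where z in .083-.091
    T=[]
    for u in range(200,360):
        w=[v for v in range(138,165) if .0825<P[v,u,2]<.092 and .455<P[v,u,0]<.49 and hsv[v,u,1]<70]
        if 3<=len(w)<=9: T.append((u,np.mean(w)))
    T=np.array(T); 
    A=np.polyfit(T[:,0],T[:,1],1); k=abs(T[:,1]-np.polyval(A,T[:,0]))<1.5; T=T[k]
    mid=np.median(T[:,0]); k=abs(T[:,0]-mid)<33; T=T[k]
    X=unproj(d,T,.0872); B=np.polyfit(X[:,1],X[:,0],1); print(nm,len(T),'yaw crown',-np.arctan(B[0]), 'x at y=.155',np.polyval(B,.155).round(4))
    # legs at rows between 115..135: outermost wire pixels with z .083-.091
    L=[]
    for v in range(112,134,3):
        us=[u for u in range(200,370) if .082<P[v,u,2]<.092 and hsv[v,u,1]<70]
        if not us: continue
        us=np.array(us); gaps=np.split(us,np.nonzero(np.diff(us)>2)[0]+1)
        gl=[q for q in gaps if 2<=len(q)<=8]
        if len(gl)>=2:
            a=unproj(d,np.array([[gl[0].mean(),v],[gl[-1].mean(),v]],float),.087); L.append((a[0]+a[1])/2); print(v,gl[0],gl[-1],a[:,:2].round(4).tolist(),np.linalg.norm(a[0]-a[1]).round(4))
    if L: L=np.array(L); print('leg mid',L.mean(0).round(4))
d=load('w2');gasket(d)
for n in ('s11','a6'): 
    d=load(n); print(n); gasket(d)
E
```

```text
w11 50 yaw crown 0.14081195424445334 x at y=.155 0.4725
112 [248 249 250 251 252] [345 346 347 348 349] [[0.5035, 0.2098], [0.5131, 0.1093]] 0.101
115 [248 249 250 251 252 253] [345 346 347 348 349] [[0.5006, 0.2092], [0.5102, 0.1089]] 0.1007
118 [248 249 250 251 252 253] [345 346 347 348 349] [[0.4977, 0.2091], [0.5073, 0.1086]] 0.101
121 [248 249 250 251 252 253] [345 346 347 348 349] [[0.4947, 0.209], [0.5044, 0.1082]] 0.1012
124 [249 250 251 252 253] [345 346 347 348 349 350] [[0.4918, 0.2084], [0.5015, 0.1074]] 0.1015
127 [249 250 251 253 254] [345 346 347 348 349 350] [[0.4889, 0.2078], [0.4986, 0.107]] 0.1013
130 [249 250 251 252 253 254] [345 346 347 348 349 350] [[0.4859, 0.2076], [0.4956, 0.1066]] 0.1015
133 [249 250 251 252 253 254] [345 346 347 348 349 350] [[0.4829, 0.2075], [0.4926, 0.1063]] 0.1017
leg mid [0.4981 0.1582 0.087 ]
w2 49 yaw crown 0.13951272007844653 x at y=.155 0.4725
112 [225 226 227 228 229] [314 315 316 317 318 319] [[0.5114, 0.2101], [0.512, 0.1089]] 0.1012
115 [225 226 227 228 229] [315 316 317 318 319] [[0.5082, 0.2104], [0.5088, 0.1083]] 0.1021
118
[... 356 characters left out ...]
6, 0.1066]] 0.1019
130 [228 229 230 231 232] [317 318 319 320 321] [[0.4922, 0.2082], [0.4927, 0.106]] 0.1022
133 [228 229 230 231 232 233] [317 318 319 320 321] [[0.4889, 0.2078], [0.4894, 0.106]] 0.1018
leg mid [0.5005 0.1582 0.087 ]
gasket ray fit [0.5464 0.1652] n 683 r pct [0.0384 0.0405 0.0436] z 0.1334 sectors [105, 95, 156, 47, 0, 0, 107, 173]
gasket depth fit [0.5464 0.1656 0.0408]
s11
gasket ray fit [0.5305 0.1612] n 59 r pct [0.037  0.0399 0.043 ] z 0.1285 sectors [7, 8, 7, 8, 8, 7, 8, 6]
gasket depth fit [0.5412 0.1631 0.0405]
a6
gasket ray fit [0.5424 0.1618] n 98 r pct [0.0355 0.04   0.0451] z 0.1317 sectors [10, 11, 8, 14, 16, 19, 9, 11]
gasket depth fit [0.5451 0.1631 0.0407]
```

Canister yaw is 0.14 rad, from the crown and legs in two views. Its centre appears at (0.5457, 0.165) in the wrist camera. The lid, which the jaws centre, appears 2.6 mm off in that camera's tool y. The scene camera says y≈0.163. I'll use (0.5458, 0.1626).

```bash
python3 - <<'E'
from h import *
plan((0.5458,0.1626,0.20),(np.pi,0,0.14),5,1)
E
```

```text
from [0.4018 0.1206 0.2979] dp [ 0.144   0.042  -0.0979] rotvec [-0.0099  0.005  -0.0471]
[0.0295,-0.0055,0.0195,-0.002,0.001,-0.0094,1],
[0.0296,-0.0053,0.0195,-0.002,0.001,-0.0094,1],
[0.0296,-0.005,0.0195,-0.002,0.001,-0.0094,1],
[0.0296,-0.0048,0.0195,-0.002,0.001,-0.0094,1],
[0.0297,-0.0045,0.0196,-0.002,0.001,-0.0094,1],
```

send_rows(
  series=[
    [0.0295,-0.0055,0.0195,-0.002,0.001,-0.0094,1],
    [0.0296,-0.0053,0.0195,-0.002,0.001,-0.0094,1],
    [0.0296,-0.005,0.0195,-0.002,0.001,-0.0094,1],
    [0.0296,-0.0048,0.0195,-0.002,0.001,-0.0094,1],
    [0.0297,-0.0045,0.0196,-0.002,0.001,-0.0094,1],
  ],
)

```text
time: 12.1
tool_pos: [0.5475, 0.1616, 0.1994]
tool_rot: [3.142, -0.001, 0.138]
contact_force: [-0.4, 0.6, -0.8]
opening: 0.0233
```

send_rows(
  series=[
    [0,0,0,0,0,0,1],
    [0,0,0,0,0,0,1],
    [0,0,0,0,0,0,1],
  ],
)

```text
time: 12.35
tool_pos: [0.546, 0.1618, 0.2008]
tool_rot: [-3.141, -0.0, 0.138]
contact_force: [0.7, -0.4, -0.7]
opening: 0.0235
```

```bash
python3 - <<'E'
from h import *
plan((0.5458,0.1626,0.165),(np.pi,0,0.14),2,1)
s=observe();print(s['tool_rot'],s['time'])
E
```

```text
from [0.546  0.1618 0.2008] dp [-0.0002  0.0008 -0.0358] rotvec [-0.0001 -0.0001 -0.0021]
[-0,-0.0004,0.0179,-0.0001,-0,-0.001,1],
[-0,-0.0004,0.0179,-0.0001,-0,-0.001,1],
[-3.14144898e+00 -9.20424450e-05  1.37911520e-01] 12.35
```

send_rows(
  series=[
    [0,-0.0004,0.018,0,0,-0.001,1],
    [0,-0.0004,0.018,0,0,-0.001,1],
    [0,0,0,0,0,0,1],
    [0,0,0,0,0,0,1],
  ],
)

```text
time: 12.68
tool_pos: [0.5457, 0.1633, 0.1663]
tool_rot: [-3.141, -0.002, 0.141]
contact_force: [0.0, -0.6, -0.8]
opening: 0.0239
```

```bash
python3 - <<'E'
from h import *
s=observe();print(s['tool_pos'],s['tool_rot'],s['time'])
cam('side','s12');cam('scene','a12');cam('wrist','w12')
a=cv2.imread('pics/s12.png')[150:300,190:340];b=cv2.imread('pics/a12.png')[170:320,220:370]
cv2.imwrite('pics/c12.png',np.hstack([cv2.resize(a,(400,400),interpolation=2),cv2.resize(b,(400,400),interpolation=2)]))
E
```

```text
[0.54573306 0.16325689 0.16632103] [-3.14131992e+00 -1.90954159e-03  1.40874415e-01] 12.6833
```

View pics/c12.png

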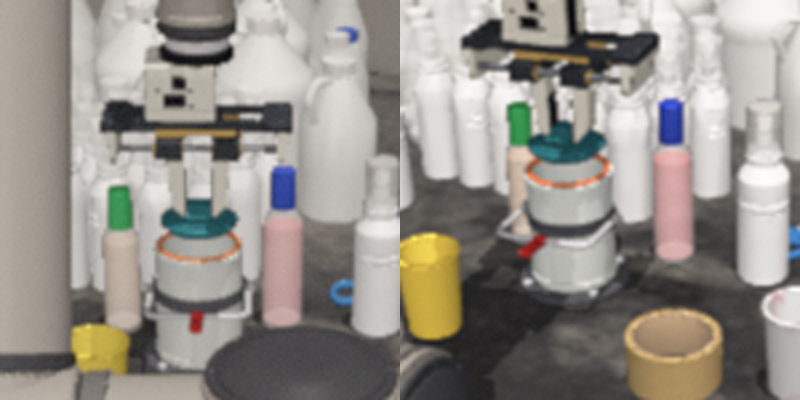

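View pics/w12.png

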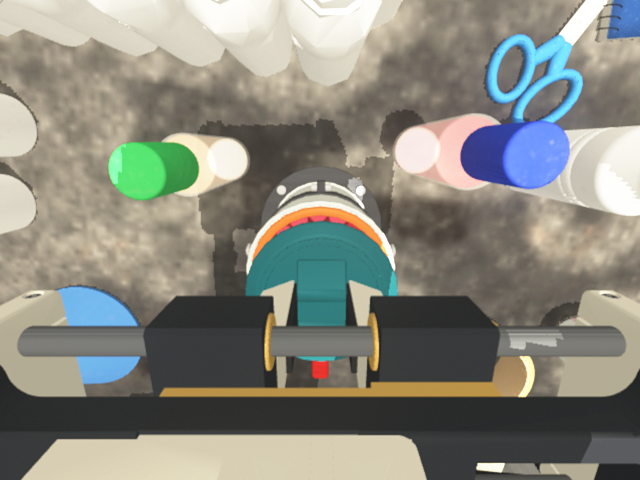

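The side crop shows the lid centred over the gasket (200 against 199), and the wrist view has the tab and lid both at column 320. Lowering now.

send_rows(
  series=[
    [0,0,0.008,0,0,0,1],
    [0,0,0.007,0,0,0,1],
    [0,0,0.005,0,0,0,1],
    [0,0,0.003,0,0,0,1],
    [0,0,0,0,0,0,1],
  ],
)

```text
time: 13.25
tool_pos: [0.546, 0.1639, 0.1413]
tool_rot: [-3.141, 0.0, 0.142]
contact_force: [0.6, -0.3, -1.3]
opening: 0.0238
```

send_rows(
  series=[
    [0,0,0.001,0,0,0,1],
    [0,0,0.001,0,0,0,1],
  ],
)

```text
time: 13.42
tool_pos: [0.5465, 0.164, 0.1405]
tool_rot: [-3.141, -0.002, 0.142]
contact_force: [-1.6, 0.1, 3.6]
opening: 0.0238
```

send_rows(
  series=[
    [0,0,0.001,0,0,0,1],
    [0,0,0.001,0,0,0,1],
    [0,0,0,0,0,0,1],
  ],
)

```text
time: 13.67
tool_pos: [0.5466, 0.164, 0.1395]
tool_rot: [-3.141, -0.003, 0.142]
contact_force: [-4.3, -0.6, 9.6]
opening: 0.0238
```

```bash
python3 - <<'E'
from h import *
s=observe();print(s['tool_pos'],s['tool_rot'],s['time'],s['contact_force'],s['torque'])
cam('side','s13');cam('scene','a13')
a=cv2.imread('pics/s13.png')[180:280,220:320];b=cv2.imread('pics/a13.png')[190:290,240:340]
cv2.imwrite('pics/c13.png',np.hstack([cv2.resize(a,(400,400),interpolation=2),cv2.resize(b,(400,400),interpolation=2)]))
E
```

```text
[0.54657231 0.16396543 0.13947262] [-3.14133143e+00 -2.78901014e-03  1.41768708e-01] 13.6667 [-4.34168226 -0.64664795  9.60234599] [-1.69537006e-01  7.71526539e-01  3.57202476e-04]
```

View pics/c13.png

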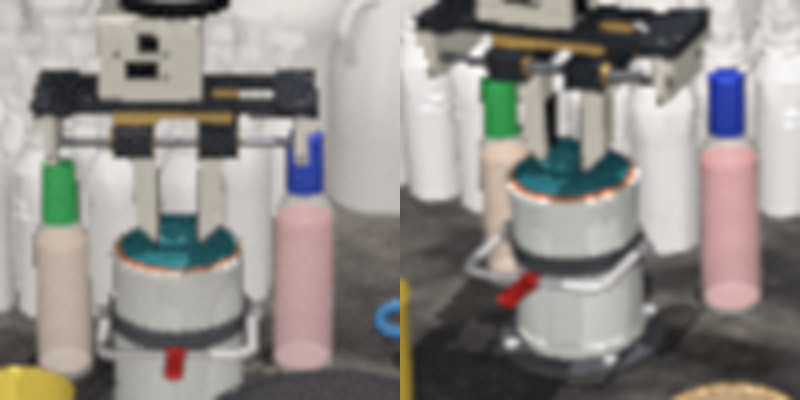

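The lid is on the gasket, with a slight lateral load (−4 N in x). I'll ease 1 mm in −x, relieve the press, and release.

send_rows(
  series=[
    [-0.001,0,-0.0005,0,0,0,1],
    [0,0,0,0,0,0,1],
  ],
)

```text
time: 13.93
tool_pos: [0.5465, 0.164, 0.1402]
tool_rot: [-3.141, -0.005, 0.142]
contact_force: [0.6, 0.2, 4.7]
opening: 0.0239
```

send_rows(
  series=[
    [0,0,0,0,0,0,0.65],
    [0,0,0,0,0,0,0.65],
    [0,0,0,0,0,0,0.65],
    [0,0,0,0,0,0,0.65],
  ],
)

```text
time: 14.27
tool_pos: [0.5455, 0.1638, 0.1387]
tool_rot: [-3.141, -0.002, 0.142]
contact_force: [-0.4, 0.4, 0.6]
opening: 0.0322
```

```bash
python3 - <<'E'
from h import *
s=observe();print(s['tool_pos'],s['tool_rot'],s['time'],s['contact_force'],s['opening'])
E
```

```text
[0.54554502 0.16383195 0.13870706] [-3.14116116e+00 -1.86655152e-03  1.41617499e-01] 14.2667 [-0.3993152   0.37479071  0.55176621] 0.03218550719104091
```

Released. Retreating up, then back for a look.

send_rows(
  series=[
    [0,0,-0.01,0,0,0,0.65],
    [0,0,-0.025,0,0,0,0.65],
    [0,0,-0.035,0,0,0,0.65],
    [-0.025,0,-0.025,0,0,0,0.65],
    [-0.03,0,-0.025,0,0,0,0.65],
  ],
)

```text
time: 14.68
tool_pos: [0.4914, 0.1558, 0.2603]
tool_rot: [-3.141, -0.003, 0.141]
contact_force: [0.0, -0.1, 0.9]
opening: 0.0318
```

send_rows(
  series=[
    [-0.03,0,0,0,0,0,0.65],
    [-0.025,0,0,0,0,0,0.65],
    [0,0,0,0,0,0,0.65],
    [0,0,0,0,0,0,0.65],
  ],
)

```text
time: 15.02
tool_pos: [0.436, 0.1482, 0.2597]
tool_rot: [-3.141, -0.004, 0.142]
contact_force: [0.2, 0.4, 0.1]
opening: 0.032
```

```bash
python3 - <<'E'
from h import *
s=observe();print(s['tool_pos'],s['tool_rot'],s['time'],s['contact_force'],s['opening'])
cam('wrist','w14');cam('scene','a14')
E
python3 lid.py w14
```

```text
[0.43596399 0.14818649 0.25973427] [-3.14130656 -0.00371692  0.14190631] 15.0167 [0.17852272 0.41103561 0.05711166] 0.03199931162101651
[ 270   43  103  112 8853] [321.20546707  98.61335141]
plane n [-0.0041 -0.0043  1.    ] tilt deg 0.34 yaw of downslope -133.89 c [0.5466 0.1647 0.1394]
circle -0.09975828975439072 1.05021333694458 39.82687759399414
plate centre top [0.5456 0.1646 0.1394] n pts 5263
boss top 1896 ((-0.09279251098632812, 0.4721336364746094), (23.69771385192871, 46.158966064453125), 7.352047920227051)
boss centre on plate [0.5461 0.1646 0.1394] h max 0.018441238249053835
edge 46.2 mm dir [0.992 0.128 0.005]
edge 23.7 mm dir [-0.128  0.992  0.004]
```

View pics/w14.png

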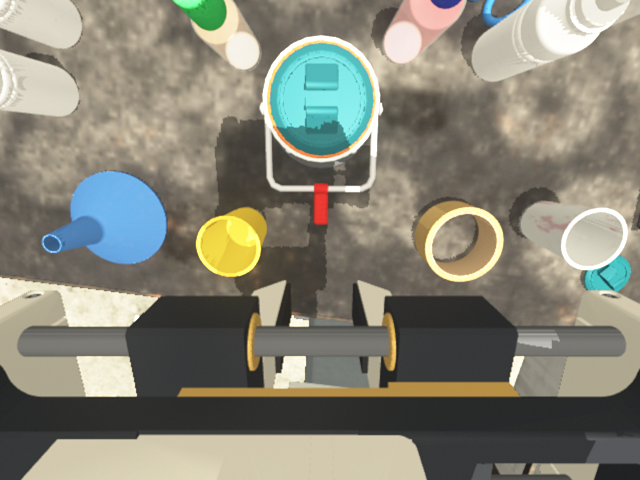

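The lid is level (0.34°), with its plate top at 0.1394 as expected. It is centred within 1 mm of the gasket and its groove yaw is 0.128 against the bail's 0.14. The cup still stands at (585,235). Now planning the bail grasp, including clearance to the yellow cup.

```bash
cat > bail.py <<'E'
from fit import *
C=np.array([.5458,.1636,.0795]); YAW=.138; XH=np.array([np.cos(YAW),np.sin(YAW),0])
def tcp(q,tilt,r=.102,back=0):
    R=rot((np.pi,-tilt,YAW)); z=R.as_matrix()[:,2]
    G=C-r*np.sin(q)*XH+np.array([0,0,r*np.cos(q)])
    return G+z*(.0188-back),R
E
python3 - <<'E'
from bail import *
d=load('w14');P=pts(d);hsv=cv2.cvtColor(d['color'],cv2.COLOR_RGB2HSV).astype(int);H,S,V=hsv[...,0],hsv[...,1],hsv[...,2]
m=(H>22)&(H<36)&(S>150)&(P[...,2]>.03)&(P[...,2]<.12)&(P[...,1]>.19);Q=P[m]
print('yellow top z',np.percentile(Q[:,2],99).round(4)); q=Q[Q[:,2]>np.percentile(Q[:,2],99)-.006]; print(q.min(0).round(3),q.max(0).round(3))
m=((H<6)|(H>174))&(S>150)&(V>90)&(P[...,0]<.49)&(P[...,0]>.41)&(P[...,2]<.12)&(P[...,2]>.05)
Q=P[m];print('tab',len(Q),Q.mean(0).round(4),Q.min(0).round(4),Q.max(0).round(4))
p,R=tcp(1.508,.52,back=.06); print(p,tcp(1.508,.52)[0], 'tab G',tcp(1.508,.52)[0]-R.as_matrix()[:,2]*.0188)
plan(p,None,7,.55,Rt=R)
E
```

```text
yellow top z 0.0905
[0.367 0.209 0.085] [0.433 0.271 0.091]
tab 559 [0.4579 0.1532 0.0895] [0.4371 0.1441 0.0839] [0.4781 0.1622 0.0929]
[0.424692   0.14678019 0.12165517] [0.45422138 0.15088131 0.06958602] tab G [0.44496884 0.14959629 0.08590102]
from [0.4373 0.1482 0.259 ] dp [-0.0126 -0.0014 -0.1374] rotvec [-0.0012  0.5169  0.0034]
[-0.0019,-0,0.0196,-0.0002,0.0738,0.0005,0.55],
[-0.0033,-0,0.0194,-0.0002,0.0738,0.0005,0.55],
[-0.0047,-0,0.0191,-0.0002,0.0738,0.0005,0.55],
[-0.0061,-0.0001,0.0187,-0.0002,0.0738,0.0005,0.55],
[-0.0075,-0.0001,0.0182,-0.0002,0.0738,0.0005,0.55],

[-0.0088,-0,0.0176,-0.0002,0.0738,0.0005,0.55],
[-0.0101,-0,0.0169,-0.0002,0.0738,0.0005,0.55],
```

The yellow cup's rim is centred at (0.40, 0.24) with its top at 0.0905. At 30° tilt the gripper body passes about 17 mm above it, so I proceed to the pre-grasp.

send_rows(
  series=[
    [-0.002,0,0.0196,0,0.0738,0,0.55],
    [-0.0033,0,0.0194,0,0.0738,0,0.55],
    [-0.0047,0,0.019,0,0.0738,0,0.55],
    [-0.006,0,0.0187,0,0.0738,0,0.55],
    [-0.0075,0,0.018,0,0.0738,0,0.55],
  ],
)

```text
time: 15.53
tool_pos: [0.4283, 0.147, 0.1605]
tool_rot: [-3.141, -0.375, 0.141]
contact_force: [-0.2, 0.1, -1.1]
opening: 0.0413
```

send_rows(
  series=[
    [-0.009,0,0.0176,0,0.0738,0,0.55],
    [-0.01,0,0.017,0,0.0738,0,0.55],
    [0,0,0,0,0,0,0.55],
    [0,0,0,0,0,0,0.55],
  ],
)

```text
time: 15.87
tool_pos: [0.4269, 0.1487, 0.1419]
tool_rot: [3.139, -0.495, 0.142]
contact_force: [1.1, 0.4, 0.0]
opening: 0.0414
```

```bash
python3 - <<'E'
from bail import *
s=observe();print(s['tool_pos'],s['tool_rot'],s['time'],s['contact_force'],s['opening'])
d=cam('wrist','w15');cam('side','s15');cam('scene','a15')
b=cv2.imread('pics/a15.png')[180:320,180:380]; cv2.imwrite('pics/c15.png',cv2.resize(b,None,fx=3,fy=3,interpolation=2))
p,R=tcp(1.508,.52); plan(p,None,3,.55,Rt=R)
E
```

```text
[0.42689017 0.14865001 0.14185203] [ 3.13909829 -0.49496804  0.14175445] 15.8667 [1.08139921 0.44288083 0.00397565] 0.041425970466690644
from [0.428  0.1487 0.143 ] dp [ 0.0262  0.0022 -0.0734] rotvec [0.0007 0.0221 0.0028]
[-0.004,0.0005,0.0257,0.0002,0.0074,0.0009,0.55],
[-0.0042,0.0005,0.0257,0.0002,0.0074,0.0009,0.55],
[-0.0044,0.0005,0.0256,0.0002,0.0074,0.0009,0.55],
```

View pics/w15.png

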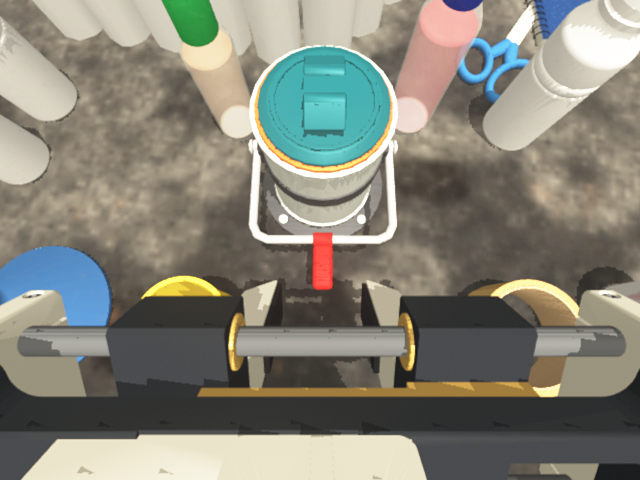

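View pics/c15.png

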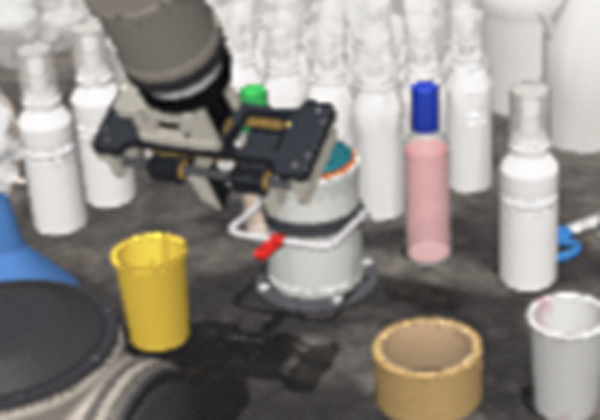

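The tab (322,260) is centred between the fingers. Advancing to grip it, in smaller steps.

send_rows(
  series=[
    [-0.003,0.0003,0.019,0,0.0055,0.0007,0.55],
    [-0.003,0.0003,0.019,0,0.0055,0.0007,0.55],
    [-0.0033,0.0003,0.019,0,0.0055,0.0007,0.55],
    [-0.0033,0.0003,0.015,0,0.0055,0.0007,0.55],
    [0,0,0,0,0,0,0.55],
  ],
)

```text
time: 16.43
tool_pos: [0.4562, 0.1565, 0.1174]
tool_rot: [3.131, -0.457, 0.138]
contact_force: [0.6, -0.0, 0.3]
opening: 0.0412
```

```bash
python3 - <<'E'
from bail import *
s=observe();print(s['tool_pos'],s['tool_rot'],s['time'],s['contact_force'],s['opening'])
d=cam('wrist','w16')
p,R=tcp(1.508,.52); plan(p,None,1,.55,Rt=R)
E
```

```text
[0.45623908 0.15654559 0.11737997] [ 3.13091029 -0.45725003  0.13771976] 16.4333 [ 0.58057435 -0.02311366  0.25970809] 0.04123691322608239
from [0.4552 0.1564 0.1174] dp [-0.001  -0.0055 -0.0478] rotvec [0.0107 0.0636 0.0004]
[-0.0226,0.0048,0.0422,0.0107,0.0636,0.0004,0.55],  !!
```

View pics/w16.png

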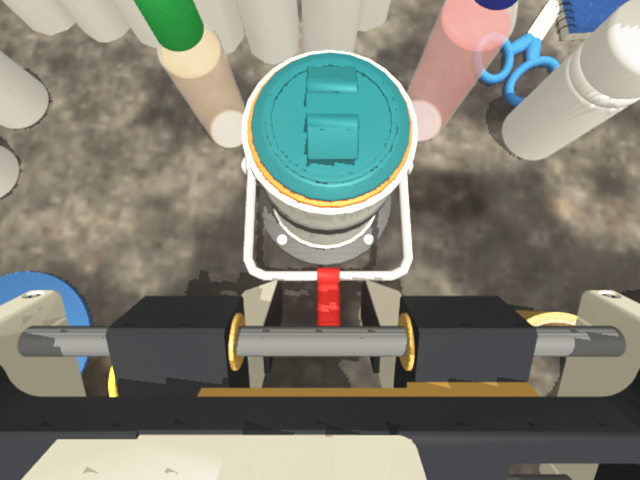

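The arm stopped short of the commanded pose, so I'll check the joints.

```bash
python3 - <<'E'
from bail import *
s=observe();print(s['qpos'].round(3),s['qvel'].round(3),s['joint_efforts'].round(1))
E
```

```text
[ 0.196  0.233  2.173 -0.13   0.283  1.747] [-0.002 -0.024  0.032  0.007  0.007 -0.01 ] [ -0.1 -29.8 -18.2  -0.2  -2.2   0.1]
```

Joint 5 is at its lower limit (0.283), so 30° tilt isn't reachable this low. I'll use a tilt of 0.25 rad, going above the tab first and then straight down.

```bash
python3 - <<'E'
from bail import *
p,R=tcp(1.508,.25); print(p); plan(p+[0,0,.045],None,3,.55,Rt=R)
plan(p,None,3,.55,start=(p+[0,0,.045],R),Rt=R)
E
```

```text
[0.44957581 0.15023612 0.06768546]
from [0.4552 0.1564 0.1174] dp [-0.0056 -0.0061 -0.0047] rotvec [ 0.0107 -0.2064 -0.0011]
[-0.0026,0.0018,0.0005,0.0036,-0.0688,-0.0004,0.55],
[-0.0026,0.0018,0.0006,0.0036,-0.0688,-0.0004,0.55],
[-0.0025,0.0018,0.0008,0.0036,-0.0688,-0.0004,0.55],
from [0.4496 0.1502 0.1127] dp [ 0.     0.    -0.045] rotvec [0. 0. 0.]
[-0.0037,-0,0.0145,0,0,0,0.55],
[-0.0037,-0,0.0145,0,0,0,0.55],
[-0.0037,-0,0.0145,0,0,0,0.55],
```

send_rows(
  series=[
    [-0.0026,0.0018,0.0005,0.0036,-0.0688,0,0.55],
    [-0.0026,0.0018,0.0006,0.0036,-0.0688,0,0.55],
    [-0.0025,0.0018,0.0008,0.0036,-0.0688,0,0.55],
    [0,0,0,0,0,0,0.55],
    [0,0,0,0,0,0,0.55],
  ],
)

```text
time: 16.9
tool_pos: [0.4491, 0.1499, 0.113]
tool_rot: [-3.141, -0.252, 0.136]
contact_force: [-0.1, 0.4, -0.9]
opening: 0.0412
```

```bash
python3 - <<'E'
from bail import *
s=observe();print(s['tool_pos'],s['tool_rot'],s['time'],s['qpos'].round(3))
p,R=tcp(1.508,.25); plan(p,None,4,.55,Rt=R)
d=cam('wrist','w17')
E
```

```text
[0.44914353 0.14986236 0.11302661] [-3.14116113 -0.25211571  0.13630775] 16.9 [ 0.164  0.276  2.03  -0.012  0.584  1.608]
from [0.4491 0.1499 0.113 ] dp [ 0.0004  0.0004 -0.0453] rotvec [-0.     -0.0021 -0.0016]
[-0.0027,-0.0001,0.011,-0,-0.0005,-0.0004,0.55],
[-0.0027,-0.0001,0.011,-0,-0.0005,-0.0004,0.55],
[-0.0027,-0.0001,0.011,-0,-0.0005,-0.0004,0.55],
[-0.0027,-0.0001,0.011,-0,-0.0005,-0.0004,0.55],
```

View pics/w17.png

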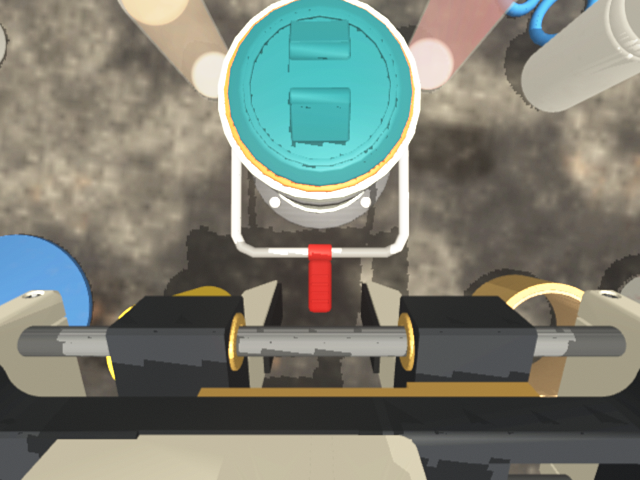

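The tab (319,277) is well centred between the fingers. Descending straight down.

send_rows(
  series=[
    [-0.0027,0,0.011,0,0,0,0.55],
    [-0.0027,0,0.011,0,0,0,0.55],
    [-0.0027,0,0.011,0,0,0,0.55],
    [-0.0027,0,0.011,0,0,0,0.55],
    [0,0,0,0,0,0,0.55],
  ],
)

```text
time: 17.37
tool_pos: [0.4467, 0.1498, 0.0656]
tool_rot: [-3.141, -0.246, 0.137]
contact_force: [-0.5, -0.9, -0.3]
opening: 0.0411
```

```bash
python3 - <<'E'
from bail import *
s=observe();print(s['tool_pos'],s['tool_rot'],s['time'],s['qpos'].round(3),s['contact_force'])
p,R=tcp(1.508,.25); plan(p,None,1,.55,Rt=R)
d=cam('scene','a18'); e=cam('side','s18')
a=cv2.imread('pics/s18.png')[180:290,200:310];b=cv2.imread('pics/a18.png')[190:300,220:330]
cv2.imwrite('pics/c18.png',np.hstack([cv2.resize(a,(400,400),interpolation=2),cv2.resize(b,(400,400),interpolation=2)]))
E
```

```text
[0.44665299 0.14982273 0.0655592 ] [-3.14137214 -0.24635948  0.13723553] 17.3667 [ 0.165  0.365  2.083 -0.015  0.447  1.612] [-0.52104451 -0.94592547 -0.32802297]
from [0.4467 0.1498 0.0656] dp [0.0029 0.0004 0.0021] rotvec [-0.      0.0036 -0.0007]
[0.0034,-0,-0.0013,-0,0.0036,-0.0007,0.55],
```

View pics/c18.png

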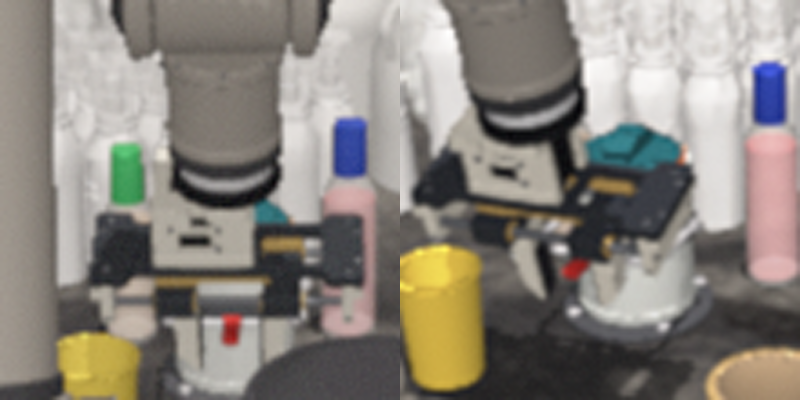

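The fingers straddle the red tab in both views. Trimming 3 mm and closing.

send_rows(
  series=[
    [0.003,0,-0.001,0,0,0,0.7],
    [0,0,0,0,0,0,1],
    [0,0,0,0,0,0,1],
    [0,0,0,0,0,0,1],
    [0,0,0,0,0,0,1],
  ],
  newtons=40,
)

```text
time: 17.88
tool_pos: [0.4516, 0.1509, 0.0694]
tool_rot: [-3.14, -0.25, 0.136]
contact_force: [-1.9, 13.4, 0.4]
opening: 0.0134
```

send_rows(
  series=[
    [0,0,0,0,0,0,1],
    [0,0,0,0,0,0,1],
  ],
)

```text
time: 18.05
tool_pos: [0.4515, 0.1511, 0.0693]
tool_rot: [-3.14, -0.25, 0.137]
contact_force: [0.1, 6.4, 1.0]
opening: 0.0134
```

```bash
python3 - <<'E'
from bail import *
s=observe();print(s['tool_pos'],s['tool_rot'],s['time'],s['contact_force'],s['opening'])
p=s['tool_pos'];R=rot(s['tool_rot']); G=p-R.as_matrix()[:,2]*.0188; v=G-C; xx=-v@XH; print('G',G,'r',np.hypot(xx,v[2]),'q',np.arctan2(xx,v[2]))
r=np.hypot(xx,v[2]); q0=np.arctan2(xx,v[2])
# arc plan
n=20; cur=(p,R)
for i in range(1,n+1):
    q=q0+(0.62-q0)*i/n; t=.25+(0.15-.25)*i/n
    tp,Rt=tcp(q,t,r=r); 
    sh=cur[1].inv().apply(tp-cur[0]); rv=(cur[1].inv()*Rt).as_rotvec()
    print(np.r_[sh.round(4),rv.round(4)].tolist(), 'q',q.round(3)); cur=(tp,Rt)
E
```

```text
[0.45153759 0.15108641 0.06928198] [-3.14023765 -0.25006088  0.13663548] 18.05 [0.0958941  6.36645663 0.96514411] 0.013424882886463102
G [0.44693213 0.15042748 0.08749723] r 0.10006009011616313 q 1.4907866959899148
[0.0014, 0.0006, -0.0041, -0.001, -0.0051, -0.0013] q 1.447
[0.0016, -0.0, -0.004, 0.0, -0.005, 0.0] q 1.404
[0.0017, -0.0, -0.004, 0.0, -0.005, -0.0] q 1.36
[0.0019, -0.0, -0.0039, 0.0, -0.005, 0.0] q 1.317
[0.002, 0.0, -0.0038, 0.0, -0.005, -0.0] q 1.273
[0.0022, 0.0, -0.0037, 0.0, -0.005, 0.0] q 1.23
[0.0023, -0.0, -0.0036, 0.0, -0.005, -0.0] q 1.186
[0.0024, -0.0, -0.0035, 0.0, -0.005, 0.0] q 1.142
[0.0026, -0.0, -0.0034, -0.0, -0.005, -0.0] q 1.099
[0.0027, 0.0, -0.0033, -0.0, -0.005, 0.0] q 1.055
[0.0028, -0.0, -0.0032, 0.0, -0.005, -0.0] q 1.012
[0.003, 0.0, -0.0031, 0.0, -0.005, -0.0] q 0.968
[0.0031, -0.0, -0.003, -0.0, -0.005, 0.0] q 0.925
[0.0032, 0.0, -0.0029, 0.0, -0.005, -0.0] q 0.881
[0.0033, -0.0, -0.0027, -0.0, -0.005, 0.0] q 0.838
[0.0034, 0.0, -0.0026, -0.0, -0.005, -0.0] q 0.794
[0.0035, 0.0, -0.0025, 0.0, -0.005, -0.0] q 0.751
[0.0036, 0.0, -0.0023, -0.0, -0.005, -0.0] q 0.707
[0.0037, 0.0, -0.0022, 0.0, -0.005, -0.0] q 0.664
[0.0038, -0.0, -0.002, 0.0, -0.005, -0.0] q 0.62
```

The tab is gripped (13.4 mm). Swinging the bail up along the arc.

send_rows(
  series=[
    [0.0014,-0.0008,-0.0041,0,-0.005,0,1],
    [0.0016,0,-0.004,0,-0.005,0,1],
    [0.0017,0,-0.004,0,-0.005,0,1],
    [0.0019,0,-0.0039,0,-0.005,0,1],
    [0.002,0,-0.0038,0,-0.005,0,1],
  ],
)

```text
time: 18.47
tool_pos: [0.4547, 0.1516, 0.0905]
tool_rot: [-3.141, -0.223, 0.137]
contact_force: [2.8, 1.4, -5.4]
opening: 0.0136
```

send_rows(
  series=[
    [0.0022,0,-0.0037,0,-0.005,0,1],
    [0.0023,0,-0.0036,0,-0.005,0,1],
    [0.0024,0,-0.0035,0,-0.005,0,1],
    [0.0026,0,-0.0034,0,-0.005,0,1],
    [0.0027,0,-0.0033,0,-0.005,0,1],
  ],
)

```text
time: 18.88
tool_pos: [0.4624, 0.1527, 0.11]
tool_rot: [-3.141, -0.197, 0.137]
contact_force: [-1.4, 1.8, -5.7]
opening: 0.0135
```

```bash
cat > st.py <<'E'
from bail import *
def st():
    s=observe();p=s['tool_pos'];R=rot(s['tool_rot']); G=p-R.as_matrix()[:,2]*.0188; v=G-C; xx=-v@XH
    print(s['time'],p.round(4),s['tool_rot'].round(3),'F',s['contact_force'].round(1),'op',s['opening'].round(4)); r,q=np.hypot(xx,v[2]),np.arctan2(xx,v[2]); print('r',r,'q',q,'rel y',v@[-np.sin(YAW),np.cos(YAW),0]); return p,R,r,q
def arc(q1,t1,n,r1=None,print_=True):
    p,R,r,q0=st(); t0=-observe()['tool_rot'][1]; cur=(p,R); r1=r1 or r
    for i in range(1,n+1):
        a=i/n; tp,Rt=tcp(q0+(q1-q0)*a,t0+(t1-t0)*a,r=r+(r1-r)*a)
        sh=cur[1].inv().apply(tp-cur[0]); rv=(cur[1].inv()*Rt).as_rotvec(); print(np.r_[sh.round(4),rv.round(4)].tolist()); cur=(tp,Rt)
E
python3 - <<'E'
from st import *
st()
e=cam('side','s19');e=cam('scene','a19')
a=cv2.imread('pics/s19.png')[150:290,190:330];b=cv2.imread('pics/a19.png')[160:300,210:350]
cv2.imwrite('pics/c19.png',np.hstack([cv2.resize(a,(400,400),interpolation=2),cv2.resize(b,(400,400),interpolation=2)]))
E
```

```text
Traceback (most recent call last):
  File "st.py", line 4, in st
    print(s['time'],p.round(4),s['tool_rot'].round(3),'F',s['contact_force'].round(1),'op',s['opening'].round(4)); r,q=np.hypot(xx,v[2]),np.arctan2(xx,v[2]); print('r',r,'q',q,'rel y',v@[-np.sin(YAW),np.cos(YAW),0]); return p,R,r,q
                                                                                           ^^^^^^^^^^^^^^^^^^
AttributeError: 'float' object has no attribute 'round'
```

```bash
sed -i "s/s\['opening'\].round(4)/round(s['opening'],4)/" st.py
python3 - <<'E'
from st import *
arc(.6,.15,10)
e=cam('side','s19');e=cam('scene','a19')
a=cv2.imread('pics/s19.png')[150:290,190:330];b=cv2.imread('pics/a19.png')[160:300,210:350]
cv2.imwrite('pics/c19.png',np.hstack([cv2.resize(a,(400,400),interpolation=2),cv2.resize(b,(400,400),interpolation=2)]))
E
```

```text
18.8833 [0.4624 0.1527 0.11  ] [-3.141 -0.197  0.137] F [-1.4  1.8 -5.7] op 0.0135
r 0.10048717716580335 q 1.062200546560067 rel y 0.0006642429291156846
[0.003, 0.0007, -0.0035, -0.0002, -0.0047, -0.001]
[0.0031, -0.0, -0.0033, 0.0, -0.0047, -0.0]
[0.0033, 0.0, -0.0032, 0.0, -0.0047, -0.0]
[0.0034, 0.0, -0.0031, 0.0, -0.0047, -0.0]
[0.0035, 0.0, -0.0029, 0.0, -0.0047, -0.0]
[0.0037, -0.0, -0.0028, 0.0, -0.0047, -0.0]
[0.0038, 0.0, -0.0026, -0.0, -0.0047, -0.0]
[0.0039, -0.0, -0.0024, 0.0, -0.0047, -0.0]
[0.004, -0.0, -0.0023, 0.0, -0.0047, -0.0]
[0.0041, 0.0, -0.0021, -0.0, -0.0047, -0.0]
```

View pics/c19.png

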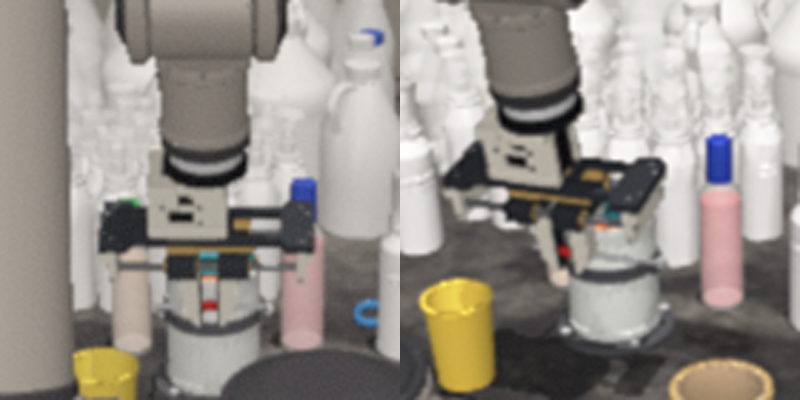

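The bail follows with the tab in the jaws. Continuing.

send_rows(
  series=[
    [0.003,0,-0.0035,0,-0.0047,0,1],
    [0.0031,0,-0.0033,0,-0.0047,0,1],
    [0.0033,0,-0.0032,0,-0.0047,0,1],
    [0.0034,0,-0.0031,0,-0.0047,0,1],
    [0.0035,0,-0.0029,0,-0.0047,0,1],
  ],
)

```text
time: 19.4
tool_pos: [0.476, 0.1546, 0.129]
tool_rot: [-3.141, -0.175, 0.137]
contact_force: [-3.2, 1.1, -4.7]
opening: 0.0135
```

send_rows(
  series=[
    [0.0037,0,-0.0028,0,-0.0047,0,1],
    [0.0038,0,-0.0026,0,-0.0047,0,1],
    [0.0039,0,-0.0024,0,-0.0047,0,1],
    [0.004,0,-0.0023,0,-0.0047,0,1],
    [0.0041,0,-0.0021,0,-0.0047,0,1],
  ],
)

```text
time: 19.82
tool_pos: [0.4932, 0.1569, 0.1442]
tool_rot: [-3.141, -0.151, 0.137]
contact_force: [-3.2, 2.0, -6.3]
opening: 0.0133
```

```bash
python3 - <<'E'
from st import *
arc(.32,.1,6)
e=cam('side','s20');e=cam('scene','a20')
a=cv2.imread('pics/s20.png')[150:290,190:330];b=cv2.imread('pics/a20.png')[160:300,210:350]
cv2.imwrite('pics/c20.png',np.hstack([cv2.resize(a,(400,400),interpolation=2),cv2.resize(b,(400,400),interpolation=2)]))
E
```

```text
19.8167 [0.4932 0.1569 0.1442] [-3.141 -0.151  0.137] F [-3.2  2.  -6.3] op 0.0133
r 0.10028588568715643 q 0.5903656136924184 rel y 0.0006270825316447524
[0.004, 0.0006, -0.0018, -0.0003, -0.0086, -0.0011]
[0.004, -0.0, -0.0017, 0.0, -0.0086, -0.0]
[0.0041, 0.0, -0.0015, 0.0, -0.0086, -0.0]
[0.0041, -0.0, -0.0014, -0.0, -0.0086, 0.0]
[0.0042, 0.0, -0.0012, -0.0, -0.0086, -0.0]
[0.0042, 0.0, -0.001, 0.0, -0.0086, -0.0]
```

View pics/c20.png

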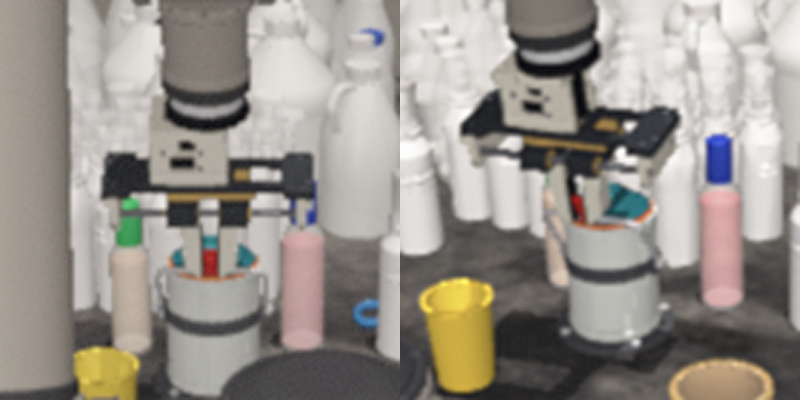

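The bail is at q≈0.59, lid undisturbed. On to the ramp.

send_rows(
  series=[
    [0.004,0,-0.0018,0,-0.0086,0,1],
    [0.004,0,-0.0017,0,-0.0086,0,1],
    [0.0041,0,-0.0015,0,-0.0086,0,1],
    [0.0041,0,-0.0014,0,-0.0086,0,1],
    [0.0042,0,-0.0012,0,-0.0086,0,1],
  ],
)

```text
time: 20.33
tool_pos: [0.5122, 0.1595, 0.1546]
tool_rot: [-3.141, -0.108, 0.137]
contact_force: [-5.1, 2.2, -2.6]
opening: 0.0136
```

```bash
python3 - <<'E'
from st import *
arc(-.0,.05,9)
E
```

```text
20.3333 [0.5122 0.1595 0.1546] [-3.141 -0.108  0.137] F [-5.1  2.2 -2.6] op 0.0136
r 0.10039626073331738 q 0.36524219857220036 rel y 0.0005733302631223784
[0.0038, 0.0006, -0.001, -0.0003, -0.0064, -0.0011]
[0.0039, -0.0, -0.0008, 0.0, -0.0064, -0.0]
[0.0039, 0.0, -0.0007, -0.0, -0.0064, 0.0]
[0.0039, -0.0, -0.0005, 0.0, -0.0064, -0.0]
[0.0039, 0.0, -0.0004, 0.0, -0.0064, -0.0]
[0.0039, -0.0, -0.0003, 0.0, -0.0064, 0.0]
[0.004, -0.0, -0.0001, 0.0, -0.0064, -0.0]
[0.004, 0.0, 0.0, 0.0, -0.0064, -0.0]
[0.004, -0.0, 0.0001, -0.0, -0.0064, 0.0]
```

send_rows(
  series=[
    [0.0038,0,-0.001,0,-0.0064,0,1],
    [0.0039,0,-0.0008,0,-0.0064,0,1],
    [0.0039,0,-0.0007,0,-0.0064,0,1],
    [0.0039,0,-0.0005,0,-0.0064,0,1],
    [0.0039,0,-0.0004,0,-0.0064,0,1],
  ],
)

```text
time: 20.75
tool_pos: [0.5306, 0.1621, 0.16]
tool_rot: [-3.141, -0.075, 0.137]
contact_force: [-11.0, 0.2, 1.2]
opening: 0.0137
```

```bash
python3 - <<'E'
from st import *
arc(-.0,.05,5)
E
```

```text
20.75 [0.5306 0.1621 0.16  ] [-3.141 -0.075  0.137] F [-11.    0.2   1.2] op 0.0137
r 0.10065377007525832 q 0.16696285547584072 rel y 0.0005708367870458815
[0.0033, 0.0006, -0.0003, -0.0003, -0.005, -0.0011]
[0.0033, 0.0, -0.0002, 0.0, -0.005, -0.0]
[0.0033, -0.0, -0.0001, -0.0, -0.005, -0.0]
[0.0033, 0.0, 0.0, 0.0, -0.005, -0.0]
[0.0033, 0.0, 0.0001, -0.0, -0.005, -0.0]
```

The force peaks at about 11 N at q≈0.17, as described. Finishing the swing to q≈0.

send_rows(
  series=[
    [0.0035,0,-0.0003,0,-0.005,0,1],
    [0.0035,0,-0.0002,0,-0.005,0,1],
    [0.0033,0,-0.0001,0,-0.005,0,1],
    [0.0033,0,0,0,-0.005,0,1],
    [0.002,0,0.0001,0,-0.005,0,1],
  ],
)

```text
time: 21.17
tool_pos: [0.5458, 0.1642, 0.1616]
tool_rot: [-3.141, -0.05, 0.137]
contact_force: [-3.8, 2.1, -2.4]
opening: 0.0136
```

send_rows(
  series=[
    [0,0,0,0,0,0,1],
  ],
)

```text
time: 21.25
tool_pos: [0.5475, 0.1644, 0.1618]
tool_rot: [-3.141, -0.054, 0.137]
contact_force: [-2.1, 1.2, -1.9]
opening: 0.0137
```

```bash
python3 - <<'E'
from st import *
st()
e=cam('side','s21');e=cam('scene','a21')
a=cv2.imread('pics/s21.png')[150:270,200:320];b=cv2.imread('pics/a21.png')[160:280,220:340]
cv2.imwrite('pics/c21.png',np.hstack([cv2.resize(a,(400,400),interpolation=2),cv2.resize(b,(400,400),interpolation=2)]))
E
```

```text
21.25 [0.5475 0.1644 0.1618] [-3.141 -0.054  0.137] F [-2.1  1.2 -1.9] op 0.0137
r 0.1010291567307566 q -0.007969700617681577 rel y 0.0005094644588737909
```

View pics/c21.png

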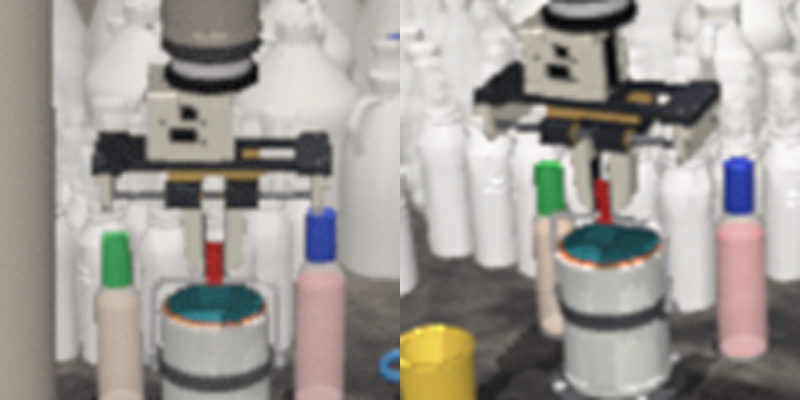

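q≈0 and the push force has dropped from 11 N to 2 N, so the wire has snapped in. Releasing and retreating upward.

send_rows(
  series=[
    [0,0,0,0,0,0,0.6],
    [0,0,0,0,0,0,0.6],
    [0,0,0,0,0,0,0.6],
    [0,0,-0.01,0,0,0,0.6],
    [0,0,-0.03,0,0,0,0.6],
  ],
)

```text
time: 21.77
tool_pos: [0.5423, 0.1633, 0.1984]
tool_rot: [-3.142, -0.045, 0.137]
contact_force: [0.5, -0.7, -0.0]
opening: 0.0364
```

send_rows(
  series=[
    [0,0,-0.03,0,0,0,0.6],
    [-0.02,0,-0.03,0,0,0,0.6],
    [-0.035,0,-0.01,0,0,0,0.6],
    [-0.035,0,0,0,0,0,0.6],
    [-0.025,0,0,0,0,0,0.6],
  ],
)

```text
time: 22.18
tool_pos: [0.425, 0.1474, 0.2667]
tool_rot: [-3.141, -0.055, 0.137]
contact_force: [-0.7, 0.2, -0.3]
opening: 0.0366
```

send_rows(
  series=[
    [0,0,0,0,0,0,0.6],
    [0,0,0,0,0,0,0.6],
  ],
)

```text
time: 22.35
tool_pos: [0.4266, 0.1477, 0.2666]
tool_rot: [-3.141, -0.056, 0.137]
contact_force: [-0.5, -0.5, 0.8]
opening: 0.0368
```

```bash
python3 - <<'E'
from st import *
s=observe();print(s['tool_pos'],s['time'],s['contact_force'])
d=cam('wrist','w22');e=cam('scene','a22');f=cam('side','s22')
P=pts(d);hsv=cv2.cvtColor(d['color'],cv2.COLOR_RGB2HSV).astype(int);H,S,V=hsv[...,0],hsv[...,1],hsv[...,2]
m=((H<6)|(H>174))&(S>150)&(V>90)&(P[...,2]>.12)&(P[...,2]<.22);Q=P[m]
m2=(H>80)&(H<100)&(S>90)&(abs(P[...,2]-.139)<.003);L=P[m2];print('lid top z',np.median(L[:,2]))
print('tab',len(Q),Q.mean(0).round(4),Q.min(0).round(4),Q.max(0).round(4)); t=Q[Q[:,2]>Q[:,2].max()-.004].mean(0); v=t-C;print('top of tab rel canister x',v@XH,'z',v[2])
b=cv2.imread('pics/a22.png')[170:290,220:380]; cv2.imwrite('pics/c22.png',cv2.resize(b,(800,600),interpolation=2))
E
python3 lid.py w22
```

```text
[0.42662356 0.14766604 0.2665651 ] 22.35 [-0.49689875 -0.49980365  0.84419808]
lid top z 0.13824605587654787
tab 357 [0.5416 0.1648 0.1824] [0.5384 0.1584 0.1548] [0.5467 0.1712 0.1926]
top of tab rel canister x -0.002628497765364929 z 0.1111549931131579
[ 274   43   97   50 3471] [321.56525497  70.73638721]
plane n [ 0.0112 -0.0026  0.9999] tilt deg 0.66 yaw of downslope -12.88 c [0.567  0.1673 0.1383]
circle -1.016776442527771 12.324751853942871 38.77663803100586
plate centre top [0.5546 0.1662 0.1384] n pts 2137
boss top 649 ((-0.7259368896484375, 7.685539722442627), (23.27351951599121, 21.69736099243164), 7.9569244384765625)
boss centre on plate [0.5593 0.1665 0.1384] h max 0.017808273638839363
edge 21.7 mm dir [ 0.99   0.138 -0.011]
edge 23.3 mm dir [-0.138  0.99   0.004]
```

View pics/w22.png

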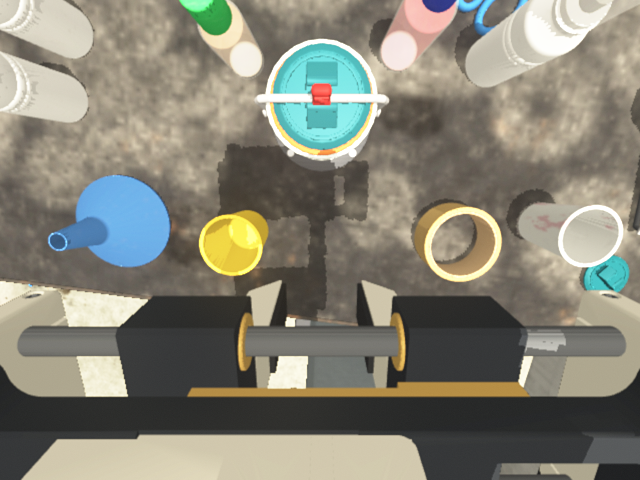

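View pics/c22.png

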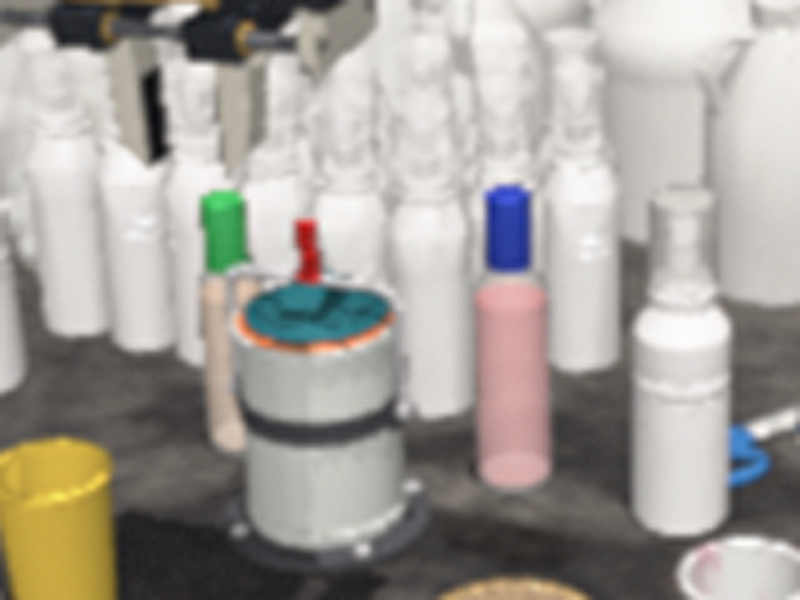

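The wire lies across the groove, with the crown at (321,98) and the ridges either side at (321,70) and (321,118). The lid plate dropped 1 mm to 0.1383, as expected under clamp load. I'll check crown against lid and the cup, then hand in.

```bash
python3 - <<'E'
from st import *
d=load('w22');P=pts(d);hsv=cv2.cvtColor(d['color'],cv2.COLOR_RGB2HSV).astype(int);S=hsv[...,1]
m=(S<60)&(abs(P[...,2]-.1575)<.004)&(np.hypot(P[...,0]-.546,P[...,1]-.164)<.055);Q=P[m];v=Q-C
print('crown top z',Q[:,2].mean().round(4),'x rel',(v@XH).mean().round(4),'n',len(Q))
H=hsv[...,0]; m=(H>80)&(H<100)&(S>90)&(abs(P[...,2]-.139)<.003)
X=P[m]; h=cv2.convexHull((X[:,:2]*1000).astype(np.float32)); (c,r)=cv2.minEnclosingCircle(h); print('lid circle',c,r)
# cup in scene camera
e=load('a22');E=pts(e); 
for n,D in (('w22',P),('a22',E)):
    m=(abs(D[...,2]-.087)<.004)&(np.hypot(D[...,0]-.459,D[...,1]+.13)<.05)
    q=D[m]; print(n,'cup rim',len(q),q.min(0).round(3) if len(q) else '',q.max(0).round(3) if len(q) else '')
b=cv2.imread('pics/a22.png')[210:400,260:520]; cv2.imwrite('pics/c23.png',cv2.resize(b,None,fx=3,fy=3,interpolation=2))
E
```

```text
crown top z 0.1573 x rel -0.0018 n 883
lid circle (547.7946166992188, 165.24462890625) 40.2369384765625
w22 cup rim 1018 [ 0.428 -0.165  0.083] [ 0.494 -0.098  0.091]
a22 cup rim 138 [ 0.426 -0.165  0.083] [ 0.497 -0.1    0.09 ]
```

View pics/c23.png

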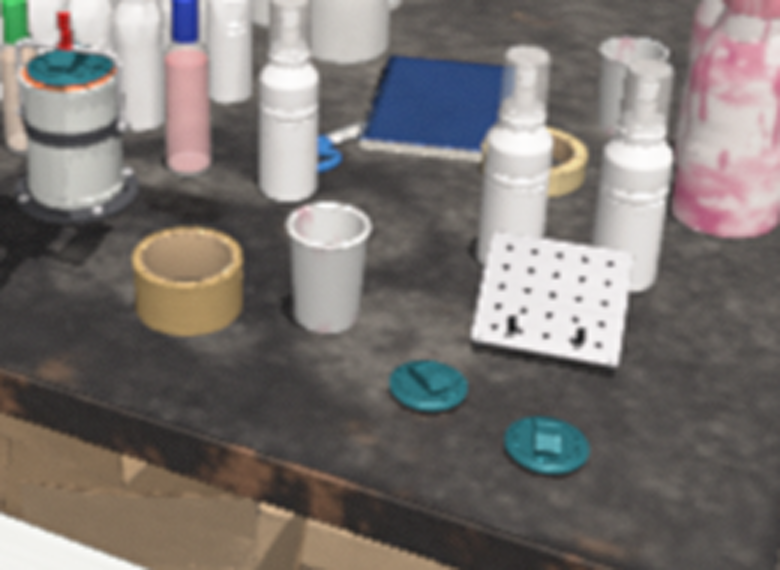

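Everything checks out: crown centre is about 30 mm above the lid origin and about 2 mm from the groove middle, and the cup is upright at crop (328,268). Handing in.

```bash
python3 -c "
from h import *
print(workorder.hand_in(), observe()['time'])"
```

```text
the job is handed in; nothing more can be done
the job is handed in; nothing more can be done
```

The canister is closed and clamped, everything is released, and the job is handed in at about 22.5 s; hand-in gives no verdict, so the result is from my own checks.

- **What I did:** I took the whitish cup out and stood it near (0.46, -0.13). I set the large teal lid from the stand on the gasket, then swung the bail by its tab until the wire snapped into the groove. The push peaked at about 11 N and dropped to about 2 N.
- **Lid:** Before clamping it was level within 0.4° and within about 1 mm of the gasket centre. Its groove was about 0.01 rad off the bail. Clamped, its plate dropped about 1 mm to 0.1383 m.
- **Bail wire:** It lies in the groove. Its centre is about 30 mm above the lid origin and about 2 mm from the groove middle.
- **Cup and bystanders:** The cup stands upright about 0.3 m from the canister. In the last pictures the bottles, tape and funnel look unmoved, but I did not measure their shift.

**Failed or disagreed:**
- The first bail approach, tilted 30°, stopped short at a joint limit without contact. I redid it at about 14°.
- The last lid circle fits, with the bail partly hiding the lid, gave centres 2 to 9 mm off in x. I trusted the clear view taken before clamping.
- The cameras disagreed on the canister centre by 2 to 5 mm.

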